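Load test modules into a foam tote and roll it into the test bay

ROBOT

A 6-joint arm with a two-finger parallel gripper is mounted at the origin on the work surface. World frame = base frame: x ahead of the robot, y to its left, z up, the work surface at z = 0. Lengths are in m, angles in degrees, forces in N, time in s.
With the tool pointing down it reaches from about 0.25 to 0.725 m from the base axis. Payload 9.7 kg.
Tool frame: the origin (TCP) lies at the very end of the fingers, on their centre line; the grasp point (between the pads) lies 19 mm behind it; x points along the fingers, y is the direction in which the jaws open and shut, and the axes are right-handed (so a half turn about x gives the same grasp; the last joint's range is limited). The gripper opens to 85 mm and grips with 20 to 120 N. Pads are 22 mm wide; open, the fingers measure 114 mm over their backs; the gripper's body (76 mm by 85 mm) begins 54 mm behind the grasp point. The pads swing forward as they close: fully open they stand 13 mm farther back than shut.
Start: joints at [-68.01, 4.979, 10.078, 95.1, 0, 90], TCP at [0.206, -0.51, 0.231] pointing down, gripper open.
Joint ranges: [-179.16, 179.16], [-48.56, 103.87], [-65.8, 70.77], [-126.05, 130.52], [-82.76, 87.17], [-180, 180]. Speed limits (degrees/s): [127.2, 127.2, 147.25, 180, 180, 180].

INTERFACE

Orientations are given as [roll, pitch, yaw] about the fixed x, y, z axes, in that order (R = Rz(yaw) Ry(pitch) Rx(roll)).
In Python, from workcell import get_obs, cams, bot gives the robot as it stands.
- The arm moves only by the tool apply_moves, never from a script. Its argument "rows" is a list that holds one entry, the list of rows, each a list of 7 numbers: the shift along the tool's x, y, z in mm, then the turn, a rotation vector about the tool's x, y, z in rad, then the opening, from 0 (shut) to 1 (fully open). A call has 1 to 20 rows; each row is the pose to reach, as a shift and turn from the pose measured when the call began, along the tool's axes at that moment; what a row does not reach only later rows make up. A row lasts 1/10 s, in which the tool goes at most 50 mm and 8.59 degrees, less where a joint would pass 70% of its speed; a pose out of reach is approached as far as the arm can. A call with a gripper value outside its range is refused whole. The fingers move at their own pace and stop on an object; "newtons" is the grip in N (left out, the last holds). Time passes only in rows, so rows that repeat a pose let the fingers close. It gives the time, the measured TCP pose, the force and the opening at its end, in the units of the state.
- get_obs(): the state, without advancing time (a new reading comes with each control period).
- cams.camera(name): name is "side" or "top" or "wrist"; returns a dict with "pixels" (384x512x3 uint8, red, green, blue), "range_z" (384x512 float32, m along the optical axis (not along the pixel's ray), 0 where there is no reading), "fx", "fy", "cx", "cy" (pixels), "eye" and "attitude" of the camera in the world. Camera axes: x right, y up, looking along -z (the intrinsics and any distortion apply to the point x, -y, -z); pixel columns grow to the right and rows downward; lengths in m; the calibration is good to about 2 mm. A picture is of the moment at which its call begins.
- bot.job_done(): hands the job in, once; it reports no verdict.
Trained networks look in a picture, given as the dict that the camera call returned (one of the last four; its "shot" number tells which), for a name from the list of things; names that differ only in an ending like _2 or _b are one class to them, and where a whole thing is asked for, a point or a joint stands for the part that bears it (a point fixed in the world has none). Each returns a list of dicts, best first, with "confidence" (0 to 1); they miss things now and then, are a little off and sometimes report something else, mostly with a low value. They report only what shows in the picture. A call takes as long as a camera call.
- cams.find_in(label, picture): "at" ([x, y, z] in m, in world coordinates, good to about 4 mm: the middle of the surface that is visible of it).
The state is a dict: "time": time; "q": joint angles; "qd": joint speeds; "joint_efforts": joint torques, N m; "ee_pos": TCP position; "tcp_rot": TCP orientation; "wrist_force": force on the tool from outside, world axes, zero at the start; "torque": the same for the moment, N m; "opening": finger opening in m.
Only numpy, scipy, OpenCV 4.12 (cv2) and the standard library are available. Lean on these libraries where they do the work, as an engineer would, in place of code of your own. Each camera call takes 0.05 s, during which the arm holds its last target.

TASK

Push every coil and relay module on the bench fully down into a matching pocket of the foam-lined tote, until its flange lies flush on the foam, while the tote is still out on the roller line. Then, with the swing gate open, push the tote along the rollers fully home against the end stop of the test bay, and only then swing the gate shut across the line behind it, and last press the start button on the console right down. Leave the other things on the bench where they are.

Things in the scene. Friction and masses are not known exactly. Their poses are not given: they have to be found in the camera images.
- line: fixed roller line; origin on the table under it, y along the line: +y the open loading end (to 350 mm), -y the test bay. 22 mm steel rollers, tops at 50 mm height. Rails: inner faces x = +-74, outer +-90, tops at 70 mm height. Bay: y -270 to -105 mm, grey walls on the rails up to 100 mm, end stop plate's face at y = -270, 98 mm tall
- bay_home (a point): where the tote's origin is when it is fully home against the end stop: on the line's centre, at the height of the roller tops; axes as the line's
- tote: loose grey tote 140 x 180 x 50 mm (x, y, z) with cream foam insert, standing on the rollers between the rails (4 mm play a side), ~0.5 kg. Origin: centre of its underside; axes nearly the line's. Foam face 47 mm, rim 50 mm above its underside. Four pockets, 2 x 2, each with a dark pad inside. Rolls along the line under 1 to 3 N
- coil_pocket1 (a point): mouth centre of a coil pocket (bay-side row, tote x = -34, y = -42 mm) on the foam face; opening 34 x 48 mm along tote x, y (2 mm play each side). A stiff pad inside starts 12 mm below the face: a module set in rests on it, flange 8 mm proud, and must be pushed down 8 mm with 5 to 8 N until the flange lies on the foam; it stays. Flush, its origin is 20 mm below this point
- coil_pocket2 (a point): mouth centre of a coil pocket (bay-side row, tote x = +34, y = -42 mm) on the foam face; opening 34 x 48 mm along tote x, y (2 mm play each side). A stiff pad inside starts 12 mm below the face: a module set in rests on it, flange 8 mm proud, and must be pushed down 8 mm with 5 to 8 N until the flange lies on the foam; it stays. Flush, its origin is 20 mm below this point
- relay_pocket1 (a point): mouth centre of a relay pocket (loading-end row, tote x = -34, y = +42 mm) on the foam face; opening 34 x 34 mm along tote x, y (2 mm play each side). A stiff pad inside starts 12 mm below the face: a module set in rests on it, flange 8 mm proud, and must be pushed down 8 mm with 5 to 8 N until the flange lies on the foam; it stays. Flush, its origin is 20 mm below this point
- relay_pocket2 (a point): mouth centre of a relay pocket (loading-end row, tote x = +34, y = +42 mm) on the foam face; opening 34 x 34 mm along tote x, y (2 mm play each side). A stiff pad inside starts 12 mm below the face: a module set in rests on it, flange 8 mm proud, and must be pushed down 8 mm with 5 to 8 N until the flange lies on the foam; it stays. Flush, its origin is 20 mm below this point
- coil1: solenoid coil module, loose, upright, 47 mm tall, ~90 g: black underside block 30 x 44 x 20 mm (x, y, z), on it a steel flange 38 x 52 x 5 mm, on that a black head 22 x 36 x 22 mm to grip (22 mm across x), brass nut on top. Origin: centre of the underside. Half a turn makes no difference. Absent in some starts (None)
- coil2: solenoid coil module, loose, upright, 47 mm tall, ~90 g: black underside block 30 x 44 x 20 mm (x, y, z), on it a steel flange 38 x 52 x 5 mm, on that a black head 22 x 36 x 22 mm to grip (22 mm across x), brass nut on top. Origin: centre of the underside. Half a turn makes no difference. Absent in some starts (None)
- relay1: relay module, loose, upright, 47 mm tall, ~70 g: square grey underside block 30 x 30 x 20 mm (x, y, z), black flange 38 x 38 x 5 mm, white head 22 x 22 x 22 mm to grip, three copper strips on top. Origin: centre of the underside. A quarter turn makes no difference. Absent in some starts (None)
- relay2: relay module, loose, upright, 47 mm tall, ~70 g: square grey underside block 30 x 30 x 20 mm (x, y, z), black flange 38 x 38 x 5 mm, white head 22 x 22 x 22 mm to grip, three copper strips on top. Origin: centre of the underside. A quarter turn makes no difference. Absent in some starts (None)
- gate (a joint): angle of the swing gate, rad: 0 = shut, across the line 5 mm behind a tote that is home; grows as it swings upstream (anticlockwise from above); 1.57 = open, along the near (-x) rail; stop at 1.65. The tote passes only above 1.45. Stays where it is left; 1 to 2 N at the post moves it
- gate_post (a point): centre of the top of the gate's upright black post (14 mm dia, top at 108 mm height, 22 mm clear above the arm), to pinch from above or push; 73 mm from the pivot. The arm is a flat dark bar at 74 to 86 mm height, 12 mm wide, its centre line 12 mm to the bay side of the post when shut
- gate_pivot (a point): the gate's pivot, on top of the near rail at the bay's mouth; its axis is vertical
- start (a joint): travel of the start button, m: 0 = up, 0.006 = fully down; spring-loaded, about 5 N fully down, comes up when let go; it counts beyond 0.004
- start_top (a point): centre of the white start button's top (32 mm dia), facing up, on a fixed grey console box 90 x 90 x 45 mm beside the bay
- valve: bystander, not part of the job: brass valve body, to be left where it is
- core: bystander, not part of the job: grey ferrite ring, to be left where it is
- driver: bystander, not part of the job: screwdriver, to be left where it is
- screws: bystander, not part of the job: jar of screws, to be left where it is
- adapter: bystander, not part of the job: black adapter box, to be left where it is
- plug: bystander, not part of the job: white plug housing, to be left where it is

How it is judged (in metres and radians):
On the way, in this order (a step that is already met when the one before it is completed fails the run):
1. every module present is pressed flush into a pocket of its kind while the tote is still out of the bay (((horizontal distance between coil1 and coil_pocket1 below 0.005 m and z of coil1 in the frame of coil_pocket1 below -0.0182 m and angle between coil1's own z axis and vertical below 0.1 rad) or (horizontal distance between coil1 and coil_pocket2 below 0.005 m and z of coil1 in the frame of coil_pocket2 below -0.0182 m and angle between coil1's own z axis and vertical below 0.1 rad)) and ((horizontal distance between coil2 and coil_pocket1 below 0.005 m and z of coil2 in the frame of coil_pocket1 below -0.0182 m and angle between coil2's own z axis and vertical below 0.1 rad) or (horizontal distance between coil2 and coil_pocket2 below 0.005 m and z of coil2 in the frame of coil_pocket2 below -0.0182 m and angle between coil2's own z axis and vertical below 0.1 rad)) and ((horizontal distance between relay1 and relay_pocket1 below 0.005 m and z of relay1 in the frame of relay_pocket1 below -0.0182 m and angle between relay1's own z axis and vertical below 0.1 rad) or (horizontal distance between relay1 and relay_pocket2 below 0.005 m and z of relay1 in the frame of relay_pocket2 below -0.0182 m and angle between relay1's own z axis and vertical below 0.1 rad)) and ((horizontal distance between relay2 and relay_pocket1 below 0.005 m and z of relay2 in the frame of relay_pocket1 below -0.0182 m and angle between relay2's own z axis and vertical below 0.1 rad) or (horizontal distance between relay2 and relay_pocket2 below 0.005 m and z of relay2 in the frame of relay_pocket2 below -0.0182 m and angle between relay2's own z axis and vertical below 0.1 rad)) and y of tote in the frame of bay_home above 0.06 m), for 0.2 s.
2. the tote is fully home against the bay's end stop, the gate still open (y of tote in the frame of bay_home between -0.006 and 0.006 m and z of tote in the frame of bay_home below 0.006 m and angle between tote's own z axis and vertical below 0.05 rad and value of joint gate above 1 rad), for 0.2 s.
3. the gate is swung shut behind the tote (value of joint gate below 0.12 rad), for 0.2 s.
4. the start button is pressed down with the tote home and the gate shut (y of tote in the frame of bay_home between -0.006 and 0.006 m and z of tote in the frame of bay_home below 0.006 m and angle between tote's own z axis and vertical below 0.05 rad and value of joint gate below 0.12 rad and value of joint start above 0.0042 m), for 0.05 s.
At the end, for the whole second after the job is handed in: Every module present sits in a pocket of its kind (within 5 mm of its centre, upright, flange within 1.8 mm of flush), the tote stands at rest within 6 mm of fully home in the bay, and the gate is within 0.12 rad of shut (the start button was pressed once these were so) (((horizontal distance between coil1 and coil_pocket1 below 0.005 m and z of coil1 in the frame of coil_pocket1 below -0.0182 m and angle between coil1's own z axis and vertical below 0.1 rad) or (horizontal distance between coil1 and coil_pocket2 below 0.005 m and z of coil1 in the frame of coil_pocket2 below -0.0182 m and angle between coil1's own z axis and vertical below 0.1 rad)) and ((horizontal distance between coil2 and coil_pocket1 below 0.005 m and z of coil2 in the frame of coil_pocket1 below -0.0182 m and angle between coil2's own z axis and vertical below 0.1 rad) or (horizontal distance between coil2 and coil_pocket2 below 0.005 m and z of coil2 in the frame of coil_pocket2 below -0.0182 m and angle between coil2's own z axis and vertical below 0.1 rad)) and ((horizontal distance between relay1 and relay_pocket1 below 0.005 m and z of relay1 in the frame of relay_pocket1 below -0.0182 m and angle between relay1's own z axis and vertical below 0.1 rad) or (horizontal distance between relay1 and relay_pocket2 below 0.005 m and z of relay1 in the frame of relay_pocket2 below -0.0182 m and angle between relay1's own z axis and vertical below 0.1 rad)) and ((horizontal distance between relay2 and relay_pocket1 below 0.005 m and z of relay2 in the frame of relay_pocket1 below -0.0182 m and angle between relay2's own z axis and vertical below 0.1 rad) or (horizontal distance between relay2 and relay_pocket2 below 0.005 m and z of relay2 in the frame of relay_pocket2 below -0.0182 m and angle between relay2's own z axis and vertical below 0.1 rad)) and y of tote in the frame of bay_home between -0.006 and 0.006 m and z of tote in the frame of bay_home below 0.006 m and angle between tote's own z axis and vertical below 0.05 rad and value of joint gate below 0.12 rad and linear speed of tote below 0.02 m/s); the robot touches nothing.
It fails at once if a bystander is knocked more than 5 cm out of place (distance of any of valve, core, driver, screws, adapter, plug from where it was at the start of the episode above 0.05 m).
Of coil1, coil2, relay1, relay2 only 3 to 4 are there at a start; the rules pass over those that are not, and their reading is None.
At some moment in a run one of coil1, coil2, relay1, relay2 may be knocked a few centimetres aside while the robot is not near it.
It also fails if it takes over 200 s, if anything falls off the work surface, if the arm or the gripper's body presses on something with over 40 N, if the wrist force passes 120 N, or if a joint passes its speed limit or range.

## Working session

There is one attempt and no reset: what is moved stays moved. The work goes in short steps, Python scripts to look and compute and a tool call to move; the robot and the scene stay as the last step left them, time stands still between calls to the robot, and variables do not carry over. Pictures are saved under pics/ and viewed, and the job is handed in when it is done.

Besides the shell and the picture viewer there is one more tool, called after "Request:" as name(argument=value, ...), one argument or row to a line, values as JSON. apply_moves: Moves the arm, as the interface text tells. Its arguments: {"type":"object","properties":{"rows":{"type":"array"},"newtons":{"type":"number"}},"required":["rows"]}

```bash
ls; mkdir -p pics; python3 - <<'E'
from workcell import get_obs, cams, bot
import cv2,numpy as np
print(get_obs())
for n in ["side","top","wrist"]:
    c=cams.camera(n)
    cv2.imwrite(f"pics/{n}0.png",c["pixels"][:,:,::-1])
    np.savez(f"pics/{n}0.npz",**{k:v for k,v in c.items()})
    print(n,{k:v for k,v in c.items() if k not in("pixels","range_z")})
E
```

```text
pics
{'time': 0.0, 'q': array([-6.80106172e+01,  5.01287667e+00,  1.00351349e+01,  9.50997525e+01,
       -1.40804268e-03,  9.00018401e+01]), 'qd': array([-0.00327671,  0.01481179,  0.01709712, -0.02561096,  0.08765883,
        0.04088262]), 'joint_efforts': array([-5.27935961e-03, -5.20390320e+01,  4.64794779e+01,  1.64623529e-02,
       -2.41989010e-04,  5.07351899e-06]), 'ee_pos': array([ 0.20584855, -0.5097837 ,  0.23057212]), 'tcp_rot': array([-88.95723212,  89.92249291, 113.03031156]), 'wrist_force': array([ 0.00052013, -0.12974625,  0.1842823 ]), 'torque': array([-0.00395505,  0.00200659, -0.01432292]), 'opening': 0.08547507859506075}
side {'fx': 458.1804449853126, 'fy': 458.1804449853126, 'cx': 256.44979605542125, 'cy': 189.06542877603187, 'eye': array([ 0.07651704, -1.1577821 ,  0.9907372 ]), 'attitude': array([ 54.65677953,  -0.14622975, -23.47550102]), 'shot': 1}
top {'fx': 449.5289177650546, 'fy': 449.5289177650546, 'cx': 257.666509675992, 'cy': 187.47819196801493, 'eye': array([0.32571506, 0.01389875, 1.37683883]), 'attitude': array([ 1.17881390e+01, -8.56399781e-03, -9.29428708e+01]), 'shot': 2}
wrist {'fx': 271.0615321272829, 'fy': 271.0615321272829, 'cx': 257.49857337278036, 'cy': 191.07883230333255, 'eye': array([ 0.27780248, -0.48156272,  0.37265698]), 'attitude': array([-17.70028527,   0.10621545, -67.9361778 ]), 'shot': 3}
```

View pics/top0.png

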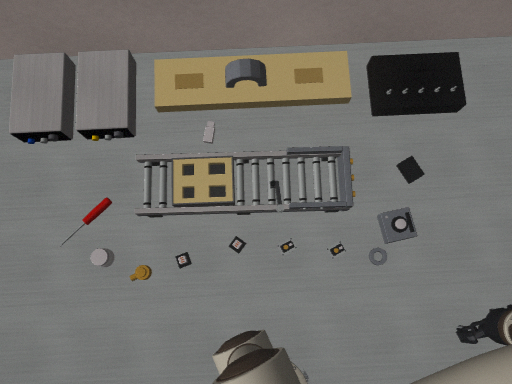

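View pics/side0.png

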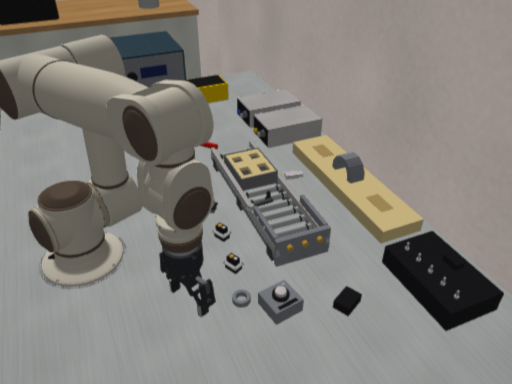

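View pics/wrist0.png

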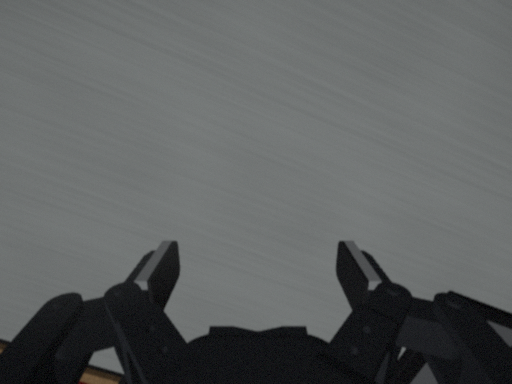

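```bash
cat > h.py <<'E'
from workcell import get_obs, cams, bot
import cv2,numpy as np
from scipy.spatial.transform import Rotation as R
def rot(a): return R.from_euler('xyz',a,degrees=True).as_matrix()
def world(c,u,v,z=None,d=None):
    """pixel->world; at depth d (range_z) or on plane z"""
    u=np.asarray(u,float);v=np.asarray(v,float)
    ray=np.stack([(u-c['cx'])/c['fx'],-(v-c['cy'])/c['fy'],-np.ones_like(u)],-1)@rot(c['attitude']).T
    if z is not None: d=(z-c['eye'][2])/ray[...,2]
    if d is None: d=c['range_z'][np.round(v).astype(int),np.round(u).astype(int)]
    return c['eye']+ray*np.asarray(d)[...,None]
def pix(c,p):
    q=(np.asarray(p)-c['eye'])@rot(c['attitude'])
    return np.stack([c['cx']+c['fx']*q[...,0]/-q[...,2],c['cy']-c['fy']*q[...,1]/-q[...,2]],-1)
def cloud(c):
    vv,uu=np.mgrid[0:384,0:512]
    return world(c,uu,vv)
def shot(n,name,crop=None,s=1):
    c=cams.camera(n); save(c,name,crop,s); np.savez(f"pics/{name}.npz",**c); return c
def save(c,name,crop=None,s=1):
    im=c['pixels'][:,:,::-1]
    if crop: x0,y0,x1,y1=crop; im=im[y0:y1,x0:x1]
    if s!=1: im=cv2.resize(im,None,fx=s,fy=s,interpolation=cv2.INTER_CUBIC)
    cv2.imwrite(f"pics/{name}.png",im)
def load(name):
    d=np.load(f"pics/{name}.npz"); return {k:d[k] for k in d.files}
E
python3 - <<'E'
from h import *
c=cams.camera("top"); save(c,"topz",(130,140,420,280),2.7); 
s=cams.camera("side")
for l in ["line","tote","coil1","relay1","gate","gate_post","gate_pivot","start_top","coil_pocket1","relay_pocket1","valve","core","driver","screws","adapter","plug"]:
    for n,cc in(("top",c),("side",s)):
        print(l,n,[(np.round(r["at"],4).tolist(),round(float(r["confidence"]),2)) for r in cams.find_in(l,cc)][:5])
E
```

```text
line top [([0.5785, -0.0617, 0.0854], 0.7), ([0.6095, -0.0483, 0.0503], 0.58), ([0.4221, 0.4638, 0.0561], 0.35), ([0.7938, 0.1417, 0.0149], 0.21)]
line side [([0.6029, -0.1465, 0.0461], 0.73)]
tote top [([0.6184, 0.1604, 0.1024], 0.85)]
tote side [([0.6189, 0.1344, 0.094], 0.68)]
coil1 top [([0.4107, -0.2228, 0.0268], 0.78), ([0.4189, -0.0798, 0.022], 0.73)]
coil1 side [([0.3972, -0.2393, 0.0248], 0.85), ([0.4194, -0.0874, 0.0232], 0.53)]
relay1 top [([0.3956, 0.2294, 0.0226], 0.64), ([0.4372, 0.0703, 0.0258], 0.56)]
relay1 side [([0.4438, 0.0574, 0.025], 0.54), ([0.6187, 0.1345, 0.0974], 0.46), ([0.5793, -0.0676, 0.0811], 0.15)]
gate top [([0.574, -0.0583, 0.0887], 0.52)]
gate side [([0.578, -0.0631, 0.0863], 0.53)]
gate_post top [([0.5752, -0.057, 0.0847], 0.65)]
gate_post side [([0.581, -0.0658, 0.0821], 0.55), ([0.4681, -0.4221, 0.0654], 0.39)]
gate_pivot top [([0.5789, -0.0603, 0.0844], 0.67)]
gate_pivot side [([0.5801, -0.0627, 0.0847], 0.45)]
start_top top [([0.4107, -0.2233, 0.0259], 0.4), ([0.5727, -0.0558, 0.0859], 0.26)]
start_top side [([0.4714, -0.4213, 0.0686], 0.56)]
c
[... 438 characters left out ...]
0.3537, 0.0349], 0.74)]
valve side []
core top [([0.3827, -0.3483, 0.0165], 0.48)]
core side [([0.3758, -0.3582, 0.0189], 0.54), ([0.3973, -0.2404, 0.0278], 0.3)]
driver top [([0.5528, 0.5045, 0.02], 0.81), ([0.3815, -0.347, 0.0191], 0.53), ([0.5768, -0.0564, 0.0859], 0.17)]
driver side [([0.5727, 0.475, 0.0144], 0.63)]
screws top [([0.4222, 0.4631, 0.0529], 0.69), ([0.6223, 0.1619, 0.0934], 0.23)]
screws side [([0.6152, 0.1313, 0.0919], 0.39), ([0.3985, -0.2412, 0.0252], 0.18)]
adapter top [([0.6406, -0.4721, 0.031], 0.96), ([0.6234, 0.1596, 0.0997], 0.7)]
adapter side [([0.6338, -0.4857, 0.0319], 0.88)]
plug top [([0.7973, 0.1411, 0.0155], 0.71)]
plug side [([0.791, 0.1376, 0.0194], 0.66)]
```

View pics/topz.png

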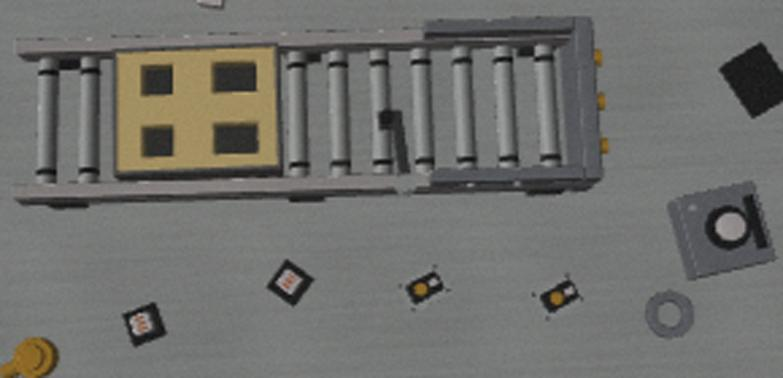

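```bash
python3 - <<'E'
from h import *
for n in("top","side"):
    c=cams.camera(n); P=cloud(c); np.savez(f"pics/{n}1.npz",**c)
    z=P[...,2]; x=P[...,0]; y=P[...,1]
    m=(abs(z)<0.012)&(x>0.3)&(x<0.75)&(abs(y)<0.45)
    A=np.c_[x[m],y[m],np.ones(m.sum())]; print(n,"table fit",np.linalg.lstsq(A,z[m],rcond=None)[0],z[m].std())
    im=np.clip((z+0.01)/0.14,0,1)*255
    cv2.imwrite(f"pics/{n}z.png",cv2.applyColorMap(cv2.resize(im.astype(np.uint8),None,fx=1.5,fy=1.5),cv2.COLORMAP_JET))
    # plane heights
    def box(x0,x1,y0,y1,z0,z1):
        k=(x>x0)&(x<x1)&(y>y0)&(y<y1)&(z>z0)&(z<z1); return P[k]
    q=box(.5,.75,0.0,.3,.085,.11); print("tote top",len(q),np.median(q,0),q.min(0),q.max(0))
E
```

```text
top table fit [-0.00092994  0.00086789  0.00029878] 0.0029342236895164293
tote top 2590 [0.62208925 0.16232586 0.09662205] [0.55232535 0.07028556 0.08502463] [0.69493997 0.25103989 0.10636892]
side table fit [-3.96451254e-04 -9.66607006e-04  1.39749497e-05] 0.002513495470517274
tote top 1087 [0.62053485 0.14954604 0.09579029] [0.55114157 0.06236743 0.08500006] [0.69687914 0.251481   0.10489759]
```

```bash
python3 - <<'E'
from h import *
c=load("top1"); P=cloud(c)
# rail tops
k=(abs(P[...,2]-.070)<.006)&(P[...,0]>.45)&(P[...,0]<.8)&(P[...,1]>-.4)&(P[...,1]<.45)
q=P[k]; print(len(q), q.min(0),q.max(0))
lab,n=0,0
m=k.astype(np.uint8)
n,L,st,ce=cv2.connectedComponentsWithStats(m)
for i in range(1,n):
    if st[i][4]>25:
        r=P[L==i]; vx,vy,x0,y0=cv2.fitLine(r[:,:2].astype(np.float32),cv2.DIST_HUBER,0,.001,.001).ravel()
        print(st[i],np.round(r.mean(0),4),np.round(r.min(0),3),np.round(r.max(0),3),"ang",np.degrees(np.arctan2(vy,vx)))
k=(abs(P[...,2]-.100)<.006)&(P[...,0]>.45)&(P[...,0]<.8)&(P[...,1]>-.4)&(P[...,1]<.45)
n,L,st,ce=cv2.connectedComponentsWithStats(k.astype(np.uint8))
for i in range(1,n):
    if st[i][4]>25:
        r=P[L==i]; print(st[i],np.round(r.mean(0),4),np.round(r.min(0),3),np.round(r.max(0),3), cv2.minAreaRect((r[:,:2]*1000).astype(np.float32)))
E
```

```text
1836 [ 0.46319115 -0.39974401  0.06401235] [0.79946408 0.44859188 0.07598586]
[109 130  21   7  57] [0.7928 0.4167 0.0688] [0.782 0.384 0.064] [0.799 0.445 0.075] ang -81.63828
[136 151 195  10 785] [0.7048 0.1025 0.0697] [ 0.689 -0.224  0.064] [0.719 0.362 0.076] ang 87.83813
[134 204 156  10 844] [0.5424 0.1476 0.0698] [ 0.521 -0.089  0.064] [0.556 0.367 0.076] ang 88.50296
[287 146  66  62 903] [ 0.6138 -0.208   0.0987] [ 0.526 -0.276  0.094] [ 0.708 -0.087  0.106] ((617.4083251953125, -181.681396484375), (184.52232360839844, 181.3077850341797), 88.66426086425781)
[ 172  156   62   49 1991] [0.6227 0.1631 0.0977] [0.553 0.07  0.094] [0.695 0.25  0.106] ((623.8405151367188, 159.66921997070312), (178.57139587402344, 141.40855407714844), 89.41128540039062)
```

View pics/topz.png

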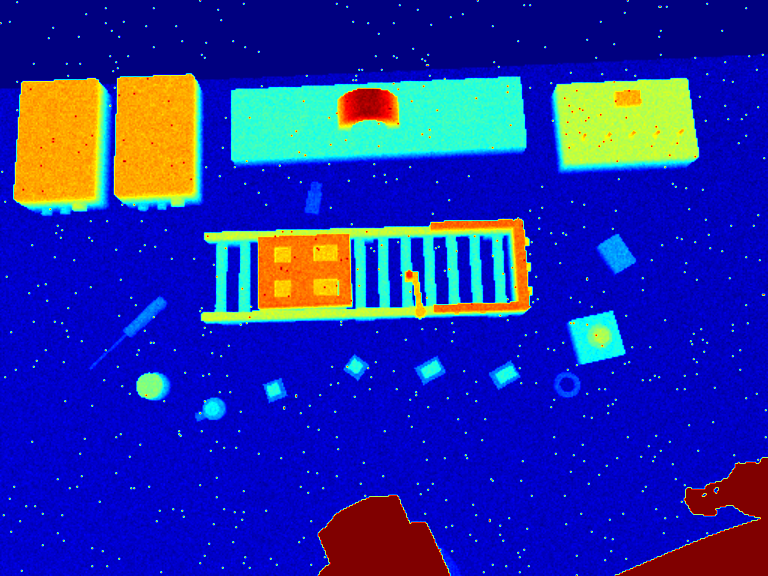

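```bash
cat >> h.py <<'E'
def tgtR(yaw):
    a=np.radians(yaw); c,s=np.cos(a),np.sin(a)
    return np.array([[0,c,s],[0,s,-c],[-1,0,0]],float)
def plan(p,yaw,o=None):
    """p world TCP target, yaw = world angle (deg) of tool y. prints row values and rows needed"""
    o=o or get_obs(); R0=rot(o['tcp_rot']); d=R0.T@(np.asarray(p)-o['ee_pos'])*1000
    rv=R.from_matrix(R0.T@tgtR(yaw)).as_rotvec()
    n=max(np.linalg.norm(d)/50,np.degrees(np.linalg.norm(rv))/8.59)
    print("shift mm",np.round(d,1).tolist(),"rotvec",np.round(rv,4).tolist(),"rows>=",round(n,1))
def pose():
    o=get_obs(); R0=rot(o['tcp_rot'])
    print("t",round(o['time'],2),"p",np.round(o['ee_pos'],4),"yaw",round(np.degrees(np.arctan2(R0[1,1],R0[0,1])),2),"down",np.round(R0[:,0],4),"q",np.round(o['q'],1),"F",np.round(o['wrist_force'],2),"T",np.round(o['torque'],3),"open",round(o['opening'],4)); return o
E
python3 - <<'E'
from h import *
o=pose(); R0=rot(o['tcp_rot']); print(R0)
c=load("wrist0"); print("cam in tool",R0.T@(c['eye']-o['ee_pos'])); print(R0.T@rot(c['attitude']))
plan([0.40,-0.08,0.36],0)
E
```

```text
t 1.95 p [ 0.206  -0.51    0.2313] yaw -68.01 down [ 0.e+00 -1.e-04 -1.e+00] q [-68.    5.   10.1  95.1  -0.   90. ] F [ 0.63 -0.26  0.28] T [ 0.05  -0.024  0.012] open 0.0856
[[ 1.98921879e-05  3.74443104e-01 -9.27249892e-01]
 [-5.88004064e-05 -9.27249890e-01 -3.74443104e-01]
 [-9.99999998e-01  6.19711630e-05  3.57237760e-06]]
cam in tool [-0.14135636  0.00053466 -0.07726543]
[[ 0.00191577  0.30403377 -0.95265933]
 [ 0.99999733 -0.00181162  0.00143281]
 [-0.00129023 -0.95265953 -0.30403643]]
shift mm [-128.7, -326.1, -340.9] rotvec [-1.187, 0.0, -0.0001] rows>= 9.8
```

Request:
apply_moves(
  rows=[
    [[-128,-300,-440,-1.187,0,0,1],[-128,-300,-440,-1.187,0,0,1],[-128,-300,-440,-1.187,0,0,1],[-128,-300,-440,-1.187,0,0,1],[-128,-300,-440,-1.187,0,0,1],[-128,-300,-440,-1.187,0,0,1],[-128,-300,-440,-1.187,0,0,1],[-128,-300,-440,-1.187,0,0,1],[-128,-300,-440,-1.187,0,0,1],[-128,-300,-440,-1.187,0,0,1],[-128,-300,-440,-1.187,0,0,1],[-128,-300,-440,-1.187,0,0,1],[-128,-300,-440,-1.187,0,0,1],[-128,-300,-440,-1.187,0,0,1]],
  ],
)

```text
time: 3.35
ee_pos: [0.5012, -0.0677, 0.3592]
tcp_rot: [-58.2, 90.0, -148.2]
wrist_force: [-0.1, 0.3, 0.0]
opening: 0.0854
```

```bash
python3 - <<'E'
from h import *
pose(); c=shot("wrist","w1",s=1.5)
E
```

```text
t 3.35 p [ 0.5012 -0.0677  0.3592] yaw -0.02 down [-3.e-04 -2.e-04 -1.e+00] q [ -7.7   4.1  23.8 109.8  -0.   82.3] F [-0.1   0.25  0.01] T [ 0.028 -0.037 -0.003] open 0.0854
```

View pics/w1.png

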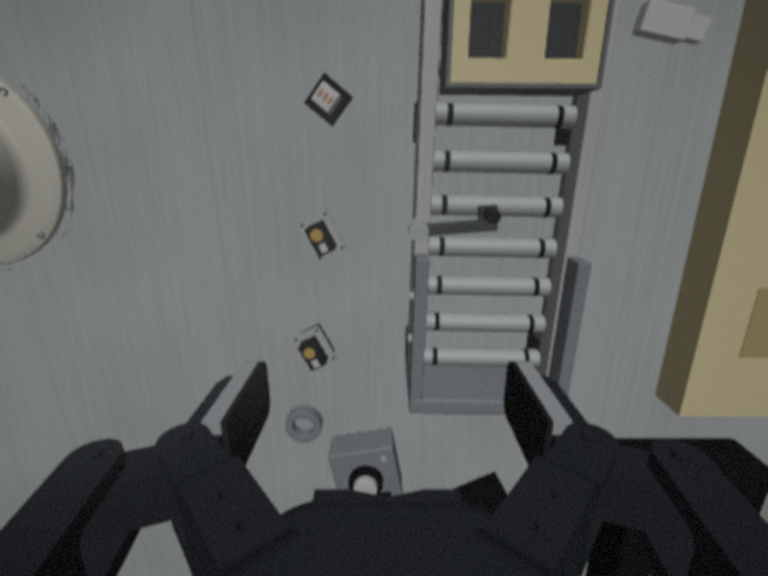

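```bash
python3 - <<'E'
from h import *
c=load("w1"); P=cloud(c)
z=P[...,2]
def comp(k,amin=15):
    n,L,st,ce=cv2.connectedComponentsWithStats(k.astype(np.uint8))
    for i in range(1,n):
        if st[i][4]>amin:
            r=P[L==i]; print(st[i].tolist(),"med",np.round(np.median(r,0),4),"min",np.round(r.min(0),3),np.round(r.max(0),3), [np.round(a,1).tolist() if not np.isscalar(a) else round(a,1) for a in cv2.minAreaRect((r[:,:2]*1000).astype(np.float32))])
R_=(P[...,1]>-.3)&(P[...,1]<.27)&(P[...,0]>.3)&(P[...,0]<.75)
R_[250:]=0
print("post"); comp(R_&(z>.095)&(z<.115)&(P[...,1]<.05)&(P[...,1]>-.15))
print("arm"); comp(R_&(z>.074)&(z<.092)&(P[...,1]<.0)&(P[...,1]>-.15))
print("foam"); comp(R_&(z>.09)&(z<.105)&(P[...,1]>0.05))
print("modules top"); comp(R_&(z>.036)&(z<.056)&(P[...,0]<.5))
print("flange"); comp(R_&(z>.016)&(z<.056)&(P[...,0]<.5))
print("rails"); comp(R_&(z>.064)&(z<.076))
E
```

```text
post
[323, 139, 11, 11, 89] med [ 0.6032 -0.0447  0.107 ] min [ 0.598 -0.052  0.095] [ 0.611 -0.039  0.109] [[603.8, -45.1], [13.2, 12.5], 47.3]
[276, 172, 10, 39, 336] med [ 0.5364 -0.1182  0.0994] min [ 0.53  -0.15   0.095] [ 0.544 -0.089  0.102] [[536.6, -119.5], [60.9, 13.9], 89.2]
[379, 175, 15, 36, 347] med [ 0.701  -0.1199  0.0992] min [ 0.695 -0.15   0.095] [ 0.71  -0.093  0.102] [[702.4, -121.4], [57.1, 14.2], 89.1]
arm
[271, 137, 61, 24, 593] med [ 0.5678 -0.0585  0.0854] min [ 0.522 -0.072  0.074] [ 0.614 -0.037  0.092] [[567.6, -54.9], [92.7, 26.7], 6.9]
[276, 169, 10, 14, 32] med [ 0.5331 -0.0898  0.0855] min [ 0.53  -0.107  0.074] [ 0.543 -0.089  0.092] [[532.9, -95.2], [21.5, 9.7], 51.4]
[373, 172, 17, 36, 198] med [ 0.6957 -0.1177  0.0836] min [ 0.694 -0.15   0.074] [ 0.708 -0.092  0.092] [[695.8, -120.0], [58.3, 11.7], 77.3]
[273, 187, 3, 21, 33] med [ 0.529  -0.1321  0.0882] min [ 0.526 -0.148  0.074] [ 0.53  -0.119  0.092] [[527.6, -133.5], [28.8, 3.8], 88.9]
foam
[296, 0, 114, 61, 4533] med [0.6237 0.0947 0.0967] min [0.553 0.068 0.09 ] [0.694 0.138 0.102] [[623.8
[... 851 characters left out ...]
.7], [38.3, 53.1], 27.3]
rails
[271, 0, 24, 160, 1650] med [0.5407 0.0552 0.0695] min [ 0.522 -0.073  0.064] [0.551 0.146 0.076] [[540.2, 36.4], [220.4, 23.6], 86.3]
[294, 0, 120, 250, 1972] med [ 0.7005 -0.001   0.0693] min [ 0.553 -0.239  0.064] [0.714 0.146 0.076] [[630.9, -45.0], [384.9, 160.5], 88.9]
[296, 2, 2, 20, 22] med [0.5537 0.1335 0.0712] min [0.553 0.12  0.065] [0.554 0.144 0.076] [[553.7, 132.1], [24.7, 0.4], 89.8]
[295, 23, 2, 21, 22] med [0.5535 0.1066 0.0692] min [0.553 0.092 0.064] [0.554 0.119 0.075] [[553.5, 105.8], [27.2, 0.4], 89.6]
[276, 158, 10, 14, 99] med [ 0.5388 -0.0836  0.0696] min [ 0.53  -0.094  0.067] [ 0.546 -0.072  0.076] [[537.8, -83.0], [15.1, 21.7], 1.9]
```

```bash
python3 - <<'E'
from h import *
plan([.6035,-.045,.150],-75)
E
```

```text
shift mm [209.2, 102.5, -23.1] rotvec [1.3077, 0.0003, -0.0] rows>= 8.7
```

Request:
apply_moves(
  rows=[
    [[100,102.5,-23,1.308,0,0,0.5],[150,102.5,-23,1.308,0,0,0.5],[209,102.5,-23,1.308,0,0,0.5],[209,102.5,-23,1.308,0,0,0.5],[209,102.5,-23,1.308,0,0,0.5],[209,102.5,-23,1.308,0,0,0.5],[209,102.5,-23,1.308,0,0,0.5],[209,102.5,-23,1.308,0,0,0.5],[209,102.5,-23,1.308,0,0,0.5],[209,102.5,-23,1.308,0,0,0.5],[209,102.5,-23,1.308,0,0,0.5],[209,102.5,-23,1.308,0,0,0.5]],
  ],
)

```text
time: 4.6
ee_pos: [0.6033, -0.0458, 0.1503]
tcp_rot: [64.4, 90.0, -100.5]
wrist_force: [-0.2, 0.6, 0.2]
opening: 0.0429
```

```bash
python3 - <<'E'
from h import *
pose(); c=shot("wrist","w2"); P=cloud(c);z=P[...,2]
k=(z>.1)&(z<.112)&(P[...,0]>.58)&(P[...,0]<.63)&(P[...,1]<-.02)&(P[...,1]>-.08)
print(k.sum(), np.median(P[k],0) if k.any() else 0, cv2.minEnclosingCircle((P[k][:,:2]*1000).astype(np.float32)))
plan([.6035,-.045,.092],-75)
E
```

```text
t 4.6 p [ 0.6033 -0.0458  0.1503] yaw -74.93 down [-0.e+00 -2.e-04 -1.e+00] q [ -4.3  11.7   8.6  86.9  -0.  160.6] F [-0.19  0.65  0.21] T [ 0.03  -0.006 -0.009] open 0.0429
289 [ 0.60587928 -0.04500864  0.10718571] ((604.6749267578125, -45.13691711425781), 6.966403961181641)
shift mm [58.3, -0.5, -0.3] rotvec [0.001, 0.0001, -0.0002] rows>= 1.2
```

View pics/w2.png

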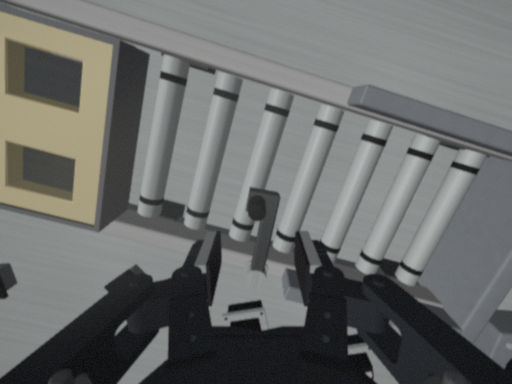

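```bash
python3 - <<'E'
from h import *
c=load("w2")
for p in [(254,270),(258,272),(258,278),(258,283),(250,283),(268,283)]: print(p,np.round(world(c,*p),4), np.round(world(c,*p,z=.086),4))
save(c,"w2c",(190,170,330,310),5)
E
```

```text
(254, 270) [ 0.5434 -0.0594  0.0862] [ 0.5433 -0.0595  0.086 ]
(258, 272) [ 0.5428 -0.0632  0.0869] [ 0.5422 -0.0634  0.086 ]
(258, 278) [ 0.5375 -0.0647  0.0878] [ 0.5363 -0.065   0.086 ]
(258, 283) [ 0.5314 -0.0663  0.0863] [ 0.5312 -0.0664  0.086 ]
(250, 283) [ 0.5303 -0.0593  0.0874] [ 0.5293 -0.0595  0.086 ]
(268, 283) [ 0.4725 -0.0956 -0.0011] [ 0.5336 -0.075   0.086 ]
```

View pics/w2c.png

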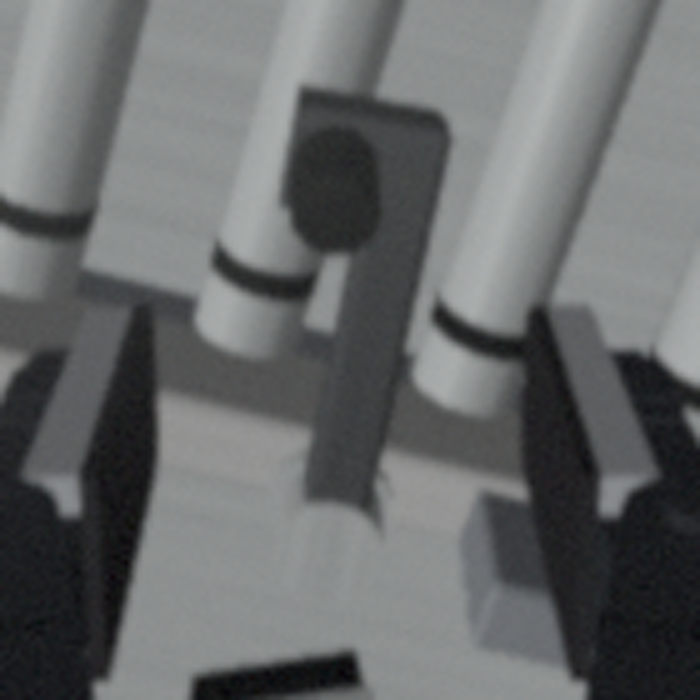

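Request:
apply_moves(
  rows=[
    [[30,-0.5,0,0,0,0,0.5],[58,-0.5,0,0,0,0,0.5],[58,-0.5,0,0,0,0,0.5],[58,-0.5,0,0,0,0,0.1],[58,-0.5,0,0,0,0,0.1],[58,-0.5,0,0,0,0,0.1],[58,-0.5,0,0,0,0,0.1]],
  ],
  newtons=20,
)

```text
time: 5.35
ee_pos: [0.6041, -0.0452, 0.0941]
tcp_rot: [156.0, 89.9, -9.0]
wrist_force: [-0.5, -0.4, 5.7]
opening: 0.0131
```

```bash
python3 - <<'E'
from h import *
o=pose(); R0=rot(o['tcp_rot'])
pv=np.array([.535,-.063]); p0=o['ee_pos'][:2]; r=np.linalg.norm(p0-pv); f0=np.degrees(np.arctan2(*(p0-pv)[::-1])); print(r,f0)
for i in range(1,15):
    t=min(85,i*6.2); f=np.radians(f0+t); p=np.r_[pv+r*np.array([np.cos(f),np.sin(f)]),.096]
    print(np.round(R0.T@(p-o['ee_pos'])*1000,1).tolist(),round(-np.radians(t),3),np.round(p,3))
E
```

```text
t 5.35 p [ 0.6041 -0.0452  0.0941] yaw -74.93 down [ 2.6e-03 -4.0e-04 -1.0e+00] q [ -4.3  11.9   2.7  80.6  -0.  160.7] F [-0.46 -0.36  5.67] T [0.04  0.152 0.047] open 0.0131
0.0713289654162957 14.480530212754887
[-1.9, -7.7, 0.3] -0.108 [ 0.602 -0.038  0.096]
[-1.9, -15.3, 1.5] -0.216 [ 0.599 -0.031  0.096]
[-1.9, -22.8, 3.5] -0.325 [ 0.595 -0.024  0.096]
[-1.9, -30.0, 6.3] -0.433 [ 0.59  -0.018  0.096]
[-2.0, -36.8, 9.8] -0.541 [ 0.585 -0.012  0.096]
[-2.0, -43.3, 14.1] -0.649 [ 0.579 -0.007  0.096]
[-2.0, -49.2, 19.0] -0.757 [ 0.573 -0.003  0.096]
[-2.0, -54.6, 24.5] -0.866 [0.566 0.001 0.096]
[-2.0, -59.3, 30.6] -0.974 [0.559 0.004 0.096]
[-2.1, -63.4, 37.2] -1.082 [0.552 0.006 0.096]
[-2.1, -66.7, 44.2] -1.19 [0.544 0.008 0.096]
[-2.1, -69.2, 51.4] -1.299 [0.536 0.008 0.096]
[-2.1, -71.0, 58.9] -1.407 [0.529 0.008 0.096]
[-2.1, -71.7, 64.4] -1.484 [0.523 0.007 0.096]
```

Request:
apply_moves(
  rows=[
    [[-2,0,0,0,0,0,0.1],[-2,-7.7,0.3,-0.108,0,0,0.1],[-2,-15.3,1.5,-0.216,0,0,0.1],[-2,-22.8,3.5,-0.325,0,0,0.1],[-2,-30,6.3,-0.433,0,0,0.1],[-2,-36.8,9.8,-0.541,0,0,0.1],[-2,-43.3,14.1,-0.649,0,0,0.1],[-2,-49.2,19,-0.757,0,0,0.1],[-2,-54.6,24.5,-0.866,0,0,0.1],[-2,-59.3,30.6,-0.974,0,0,0.1],[-2,-63.4,37.2,-1.082,0,0,0.1],[-2,-66.7,44.2,-1.19,0,0,0.1],[-2,-69.2,51.4,-1.299,0,0,0.1],[-2,-71,58.9,-1.407,0,0,0.1],[-2,-71.7,64.4,-1.484,0,0,0.1],[-2,-71.7,64.4,-1.484,0,0,0.1],[-2,-71.7,64.4,-1.484,0,0,0.1]],
  ],
)

```text
time: 7.05
ee_pos: [0.522, 0.0084, 0.0947]
tcp_rot: [-175.9, 89.9, 104.3]
wrist_force: [-0.1, 6.1, -8.9]
opening: 0.0126
```

```bash
python3 - <<'E'
from h import *
pose(); c=shot("wrist","w3")
E
```

```text
t 7.05 p [0.522  0.0084 0.0947] yaw 10.16 down [-5.0e-04  1.9e-03 -1.0e+00] q [ 0.9  0.7 -9.5 79.9  0.1 80.7] F [-0.13  6.13 -8.89] T [1.249 0.345 0.054] open 0.0126
```

View pics/w3.png

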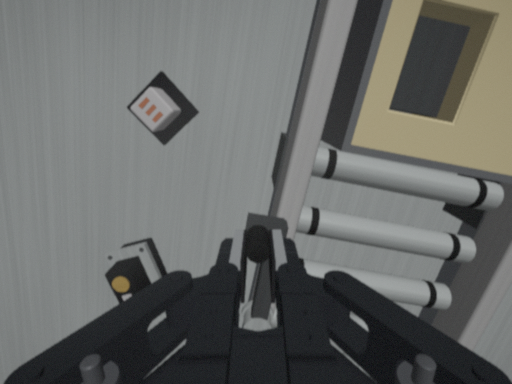

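```bash
python3 - <<'E'
from h import *
plan([.50,.14,.33],0)
E
```

```text
shift mm [-235.0, 1.5, -133.9] rotvec [0.1773, -0.0019, 0.0003] rows>= 5.4
```

Request:
apply_moves(
  rows=[
    [[0,0,0,0,0,0,0.5],[0,0,0,0,0,0,0.5],[-40,0,0,0,0,0,0.5],[-90,0,0,0,0,0,0.5],[-235,1.5,-134,0.177,-0.002,0,0.5],[-235,1.5,-134,0.177,-0.002,0,0.5],[-235,1.5,-134,0.177,-0.002,0,0.5],[-235,1.5,-134,0.177,-0.002,0,0.5],[-235,1.5,-134,0.177,-0.002,0,0.5],[-235,1.5,-134,0.177,-0.002,0,0.5]],
  ],
)

```text
time: 8.1
ee_pos: [0.5004, 0.1407, 0.3309]
tcp_rot: [94.4, 89.9, 4.5]
wrist_force: [0.2, -0.6, -0.4]
opening: 0.043
```

```bash
cat >> h.py <<'E'
def comps(P,k,amin=15):
    n,L,st,ce=cv2.connectedComponentsWithStats(k.astype(np.uint8)); out=[]
    for i in range(1,n):
        if st[i][4]>amin:
            r=P[L==i]; b=cv2.minAreaRect((r[:,:2]*1000).astype(np.float32))
            out.append(b); print(st[i].tolist(),"z",round(float(np.median(r[:,2])),4),"rect c",np.round(b[0],1),"wh",np.round(b[1],1),"ang",round(b[2],1))
    return out
def mask_robot(k,c):
    k=k.copy(); k[:]=k; return k
def modules(c,vmax=250):
    P=cloud(c); z=P[...,2]
    Rg=(P[...,1]>-.45)&(P[...,1]<.3)&(P[...,0]>.25)&(P[...,0]<.515); Rg[vmax:]=0
    print("heads"); comps(P,Rg&(z>.036)&(z<.056),60)
    print("flanges"); comps(P,Rg&(z>.017)&(z<.056),100)
def tote(c,vmax=250):
    P=cloud(c); z=P[...,2]
    Rg=(P[...,1]>0.0)&(P[...,1]<.32)&(P[...,0]>.5)&(P[...,0]<.75); Rg[vmax:]=0
    k=Rg&(z>.091)&(z<.106)
    print("tote rim"); comps(P,k,500)
    # holes: inside rim hull, low
    n,L,st,ce=cv2.connectedComponentsWithStats(k.astype(np.uint8)); i=1+np.argmax(st[1:,4])
    m=(L==i).astype(np.uint8); h=cv2.findContours(m,cv2.RETR_CCOMP,cv2.CHAIN_APPROX_NONE)
    for cnt,hh in zip(h[0],h[1][0]):
        if hh[3]>=0 and cv2.contourArea(cnt)>60:
            q=world(c,cnt[:,0,0],cnt[:,0,1],z=.097); b=cv2.minAreaRect((q[:,:2]*1000).astype(np.float32))
            print("hole c",np.round(b[0],1),"wh",np.round(b[1],1),"ang",round(b[2],1))
E
python3 - <<'E'
from h import *
pose(); c=shot("wrist","w4"); modules(c); tote(c)
E
```

```text
t 8.1 p [0.5004 0.1407 0.3309] yaw 0.1 down [ 1.9e-03  2.0e-04 -1.0e+00] q [ 15.7   4.3  20.7 106.3  -0.  105.6] F [ 0.24 -0.56 -0.42] T [ 0.047 -0.006  0.002] open 0.043
heads
[182, 87, 19, 19, 249] z 0.0464 rect c [400.2 230.1] wh [22.3 22.1] ang 18.8
[212, 189, 18, 18, 187] z 0.0463 rect c [438.3  68.6] wh [21.6 22.1] ang 52.2
flanges
[178, 80, 32, 33, 648] z 0.0256 rect c [400.2 230.1] wh [38.3 38. ] ang 18.3
[207, 180, 30, 29, 470] z 0.0256 rect c [438.   68.2] wh [39.  38.1] ang 51.3
tote rim
[293, 79, 117, 133, 10761] z 0.0966 rect c [624.3 158.7] wh [180.7 140.7] ang 89.5
hole c [656.5 117.2] wh [49.1 35. ] ang 89.4
hole c [588.9 118.2] wh [49.3 35.4] ang 89.1
hole c [656.9 200.5] wh [35. 35.] ang 0.2
hole c [589.6 202.2] wh [35.3 36.2] ang 0.2
```

View pics/w4.png

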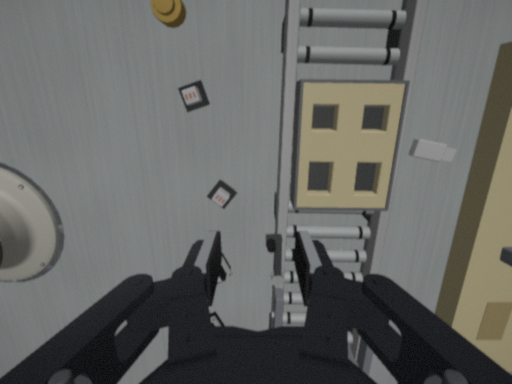

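```bash
python3 - <<'E'
from h import *
plan([.4381,.0684,.10],-38.5)
E
```

```text
shift mm [229.8, -62.2, 71.5] rotvec [0.6726, 0.0004, -0.0002] rows>= 5.0
```

Request:
apply_moves(
  rows=[
    [[230,-62.2,71.5,0.673,0,0,0.5],[230,-62.2,71.5,0.673,0,0,0.5],[230,-62.2,71.5,0.673,0,0,0.5],[230,-62.2,71.5,0.673,0,0,0.5],[230,-62.2,71.5,0.673,0,0,0.5],[230,-62.2,71.5,0.673,0,0,0.5],[230,-62.2,71.5,0.673,0,0,0.5],[265,-62.2,71.5,0.673,0,0,0.5],[302,-62.2,71.5,0.673,0,0,0.5],[302,-62.2,71.5,0.673,0,0,0.5],[302,-62.2,71.5,0.673,0,0,0.15],[302,-62.2,71.5,0.673,0,0,0.15],[302,-62.2,71.5,0.673,0,0,0.15],[302,-62.2,71.5,0.673,0,0,0.15],[302,-62.2,71.5,0.673,0,0,0.15]],
  ],
  newtons=50,
)

```text
time: 9.65
ee_pos: [0.4402, 0.0688, 0.031]
tcp_rot: [134.8, 89.7, 6.3]
wrist_force: [-0.6, 1.1, 8.7]
opening: 0.0208
```

```bash
python3 - <<'E'
from h import *
pose(); c=shot("wrist","w5")
plan([.5901,.2015,.20],-0.6)
E
```

```text
t 9.65 p [0.4402 0.0688 0.031 ] yaw -38.5 down [ 5.1e-03  6.0e-04 -1.0e+00] q [  8.9  -8.7 -25.5  73.   -0.  137.4] F [-0.57  1.14  8.7 ] T [0.103 0.013 0.051] open 0.0208
shift mm [-168.2, 35.3, -197.8] rotvec [-0.6615, -0.0023, -0.0047] rows>= 5.2
```

View pics/w5.png

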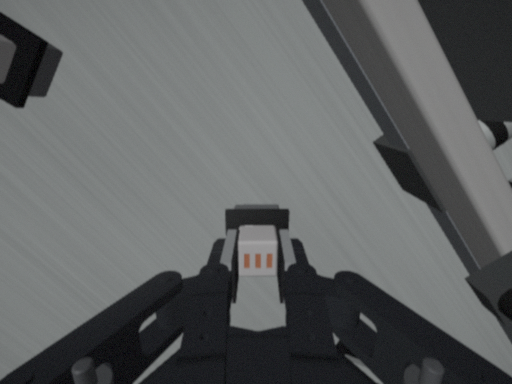

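Request:
apply_moves(
  rows=[
    [[-50,0,0,0,0,0,0.15],[-100,0,0,0,0,0,0.15],[-168,35.3,-197.8,-0.6615,-0.002,-0.005,0.15],[-168,35.3,-197.8,-0.6615,-0.002,-0.005,0.15],[-168,35.3,-197.8,-0.6615,-0.002,-0.005,0.15],[-168,35.3,-197.8,-0.6615,-0.002,-0.005,0.15],[-168,35.3,-197.8,-0.6615,-0.002,-0.005,0.15],[-168,35.3,-197.8,-0.6615,-0.002,-0.005,0.15],[-168,35.3,-197.8,-0.6615,-0.002,-0.005,0.15],[-168,35.3,-197.8,-0.6615,-0.002,-0.005,0.15]],
  ],
)

```text
time: 10.7
ee_pos: [0.5895, 0.2009, 0.2004]
tcp_rot: [158.5, 90.0, 67.7]
wrist_force: [-0.3, -0.4, -0.0]
opening: 0.0208
```

```bash
cat >> h.py <<'E'
def held(c,o=None):
    o=o or get_obs(); R0=rot(o['tcp_rot']); P=cloud(c); T=(P-o['ee_pos'])@R0*1000  # tool frame mm
    near=(abs(T[...,1])<30)&(abs(T[...,2])<40)
    k=near&(T[...,0]>-28)&(T[...,0]<-8)&(abs(T[...,1])<9.5); q=T[k]
    if len(q)>20: print("head top tool x med",np.median(q[:,0]).round(1),"z range",np.percentile(q[:,2],[1,99]).round(1),"y",np.percentile(q[:,1],[1,99]).round(1),len(q))
    k=near&(T[...,0]>-4)&(T[...,0]<12); q=T[k]
    if len(q)>20: print("flange tool x med",np.median(q[:,0]).round(1),"z range",np.percentile(q[:,2],[1,99]).round(1),"y",np.percentile(q[:,1],[1,99]).round(1),len(q))
    return T
E
python3 - <<'E'
from h import *
o=pose(); c=shot("wrist","w6"); T=held(c,o); save(c,"w6c",(190,160,330,300),5)
modules(c,190); tote(c,384)
E
```

```text
t 10.7 p [0.5895 0.2009 0.2004] yaw -0.7 down [ 2.e-04  4.e-04 -1.e+00] q [ 18.8  14.7  17.7  93.    0.  109.5] F [-0.29 -0.41 -0.03] T [-0.001 -0.013  0.003] open 0.0208
head top tool x med -15.5 z range [-9.5 12.2] y [-9.4  9.2] 1459
flange tool x med 6.4 z range [-17.4  -5.6] y [-19.2  18. ] 1454
heads
[73, 140, 30, 25, 488] z 0.0463 rect c [400.9 230.3] wh [22.8 22. ] ang 18.4
flanges
[73, 129, 48, 41, 1225] z 0.0259 rect c [400.5 230.2] wh [39.1 37.9] ang 18.3
tote rim
[219, 138, 158, 136, 11720] z 0.0966 rect c [624.7 179.1] wh [139.9 140.5] ang 89.5
[231, 276, 54, 31, 1081] z 0.0965 rect c [587.9  87.1] wh [37.4 57.6] ang 89.7
hole c [657.5 201.8] wh [33.7 34.3] ang 89.4
```

View pics/w6.png

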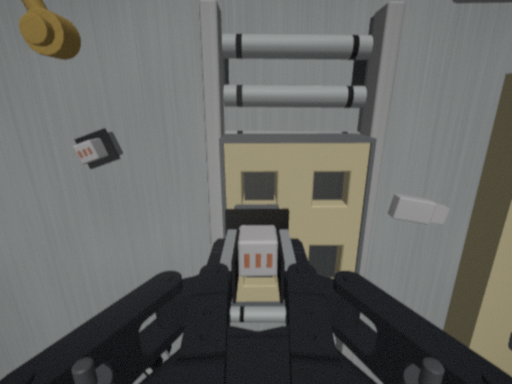

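```bash
python3 - <<'E'
from h import *
plan([.5904,.2030,.120],-0.6)
E
```

```text
shift mm [80.4, 0.9, -2.2] rotvec [-0.0016, -0.0005, -0.0002] rows>= 1.6
```

Request:
apply_moves(
  rows=[
    [[40,0.9,-2.2,0,0,0,0.15],[62,0.9,-2.2,0,0,0,0.15],[68,0.9,-2.2,0,0,0,0.15],[72,0.9,-2.2,0,0,0,0.15],[76,0.9,-2.2,0,0,0,0.15],[80,0.9,-2.2,0,0,0,0.15],[80,0.9,-2.2,0,0,0,0.15]],
  ],
)

```text
time: 11.45
ee_pos: [0.5905, 0.203, 0.1207]
tcp_rot: [128.6, 89.9, 37.9]
wrist_force: [0.2, 0.3, -0.7]
opening: 0.0209
```

```bash
python3 - <<'E'
from h import *
pose(); c=shot("wrist","w7"); held(c)
E
```

```text
t 11.45 p [0.5905 0.203  0.1207] yaw -0.7 down [ 7.e-04  6.e-04 -1.e+00] q [ 19.   14.4   8.5  84.1   0.  109.7] F [ 0.16  0.27 -0.72] T [-0.029  0.003  0.023] open 0.0209
head top tool x med -15.3 z range [-9.5 12.1] y [-9.4  9.3] 1465
flange tool x med 6.6 z range [-17.3  -5.6] y [-19.3  17.9] 1458
```

View pics/w7.png

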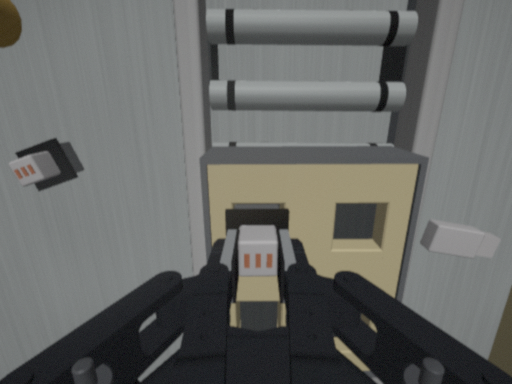

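Request:
apply_moves(
  rows=[
    [[4,0,0,0,0,0,0.15],[7,0,0,0,0,0,0.15],[10,0,0,0,0,0,0.15],[13,0,0,0,0,0,0.15],[15,0,0,0,0,0,0.15],[15,0,0,0,0,0,0.15],[15,0,0,0,0,0,0.15]],
  ],
)

```text
time: 12.2
ee_pos: [0.5909, 0.2032, 0.1079]
tcp_rot: [116.8, 89.8, 26.1]
wrist_force: [-4.7, -0.5, 14.2]
opening: 0.0205
```

```bash
python3 - <<'E'
from h import *
pose(); c=shot("wrist","w8"); held(c)
E
```

```text
t 12.2 p [0.5909 0.2032 0.1079] yaw -0.7 down [ 0.0031  0.0015 -1.    ] q [ 19.   14.4   7.1  82.5   0.  109.7] F [-4.72 -0.5  14.23] T [-0.23   0.694 -0.05 ] open 0.0205
head top tool x med -15.5 z range [-9.6 12.1] y [-9.4  9.2] 1474
flange tool x med 11.2 z range [-39.8  38.7] y [-29.5  29.4] 5318
```

```bash
python3 - <<'E'
from h import *
plan([.45,.23,.25],18.4)
E
```

```text
shift mm [-142.4, -140.8, -25.3] rotvec [-0.3333, -0.001, -0.0033] rows>= 4.0
```

Request:
apply_moves(
  rows=[
    [[-3,0,0,0,0,0,0.5],[-3,0,0,0,0,0,0.5],[-3,0,0,0,0,0,0.5],[-50,0,0,0,0,0,0.5],[-100,0,0,0,0,0,0.5],[-142,-141,-25,-0.333,-0.001,-0.003,0.5],[-142,-141,-25,-0.333,-0.001,-0.003,0.5],[-142,-141,-25,-0.333,-0.001,-0.003,0.5],[-142,-141,-25,-0.333,-0.001,-0.003,0.5],[-142,-141,-25,-0.333,-0.001,-0.003,0.5]],
  ],
)

```text
time: 13.25
ee_pos: [0.4495, 0.2301, 0.2499]
tcp_rot: [93.1, 89.9, 21.6]
wrist_force: [0.1, -0.7, -0.6]
opening: 0.0429
```

```bash
cat >> h.py <<'E'
def flanges(c,vmax=384):
    P=cloud(c); z=P[...,2]
    Rg=(P[...,1]>-.3)&(P[...,1]<.32)&(P[...,0]>.55)&(P[...,0]<.70); Rg[vmax:]=0
    print("heads in tote"); comps(P,Rg&(z>.113)&(z<.14),60)
    for b in ():pass
E
python3 - <<'E'
from h import *
pose(); c=shot("wrist","w9"); modules(c,270); tote(c,280); flanges(c)
plan([.4003,.2302,.10],18.3)
E
```

```text
t 13.25 p [0.4495 0.2301 0.2499] yaw 18.44 down [ 1.6e-03  6.0e-04 -1.0e+00] q [27.1 -0.9  6.2 96.9 -0.  98.7] F [ 0.06 -0.65 -0.61] T [-0.016  0.041 -0.039] open 0.0429
heads
[213, 146, 18, 18, 308] z 0.0465 rect c [400.4 230.5] wh [22.1 21.9] ang 18.4
flanges
[209, 138, 29, 28, 783] z 0.0254 rect c [400.2 230.8] wh [37.9 37.1] ang 18.4
tote rim
[324, 189, 136, 91, 7135] z 0.0966 rect c [624.8 193.7] wh [111.2 141.2] ang 89.6
hole c [656.2 202.3] wh [34.9 33.3] ang 89.5
hole c [600.6 194.7] wh [32.6 36.2] ang 89.5
heads in tote
[354, 231, 28, 25, 455] z 0.1231 rect c [589.6 202. ] wh [22.3 21.8] ang 1.0
shift mm [149.1, -47.1, -16.0] rotvec [0.0016, 0.0002, -0.0004] rows>= 3.1
```

View pics/w9.png

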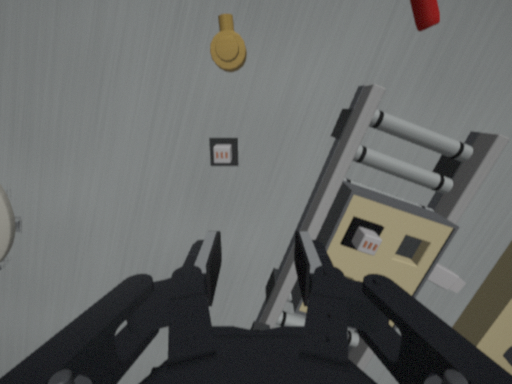

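Request:
apply_moves(
  rows=[
    [[149,-47.2,-16,0,0,0,0.5],[149,-47.2,-16,0,0,0,0.5],[149,-47.2,-16,0,0,0,0.5],[149,-47.2,-16,0,0,0,0.5],[190,-47.2,-16,0,0,0,0.5],[220,-47.2,-16,0,0,0,0.5],[220,-47.2,-16,0,0,0,0.5],[220,-47.2,-16,0,0,0,0.15],[220,-47.2,-16,0,0,0,0.15],[220,-47.2,-16,0,0,0,0.15],[220,-47.2,-16,0,0,0,0.15],[220,-47.2,-16,0,0,0,0.15],[170,-47.2,-16,0,0,0,0.15],[120,-47.2,-16,0,0,0,0.15],[70,-47.2,-16,0,0,0,0.15],[50,-47.2,-16,0,0,0,0.15],[50,-47.2,-16,0,0,0,0.15]],
  ],
)

```text
time: 15.0
ee_pos: [0.4016, 0.2309, 0.2037]
tcp_rot: [99.8, 89.6, 28.1]
wrist_force: [-0.4, 0.1, -0.9]
opening: 0.0204
```

```bash
python3 - <<'E'
from h import *
pose(); c=shot("wrist","w10"); held(c)
plan([.6577,.203,.17],-0.6)
E
```

```text
t 15.0 p [0.4016 0.2309 0.2037] yaw 18.39 down [ 0.0066  0.0035 -1.    ] q [ 29.9  -7.8  -5.5  91.9  -0.  101.5] F [-0.36  0.13 -0.85] T [-0.029 -0.038 -0.034] open 0.0204
head top tool x med -17.5 z range [-12.    9.6] y [-9.2  9.3] 1521
flange tool x med 4.4 z range [-19.8  -5.6] y [-18.8  18.5] 1456
shift mm [32.0, 234.8, 107.2] rotvec [0.3314, -0.0013, -0.004] rows>= 5.2
```

Request:
apply_moves(
  rows=[
    [[20,60,30,0.33,-0.001,-0.004,0.15],[32,235,110,0.331,-0.001,-0.004,0.15],[32,235,110,0.331,-0.001,-0.004,0.15],[32,235,110,0.331,-0.001,-0.004,0.15],[32,235,110,0.331,-0.001,-0.004,0.15],[32,235,110,0.331,-0.001,-0.004,0.15],[32,235,110,0.331,-0.001,-0.004,0.15],[32,235,110,0.331,-0.001,-0.004,0.15],[32,235,110,0.331,-0.001,-0.004,0.15]],
  ],
)

```text
time: 15.95
ee_pos: [0.6578, 0.2007, 0.1704]
tcp_rot: [-157.8, 90.0, 111.7]
wrist_force: [-0.7, -0.2, -1.5]
opening: 0.0209
```

```bash
python3 - <<'E'
from h import *
pose(); c=shot("wrist","w11"); held(c); tote(c); flanges(c)
P=cloud(c); z=P[...,2]; k=(z>.094)&(z<.106)&(P[...,1]>.22)&(P[...,1]<.27)&(P[...,0]<.72)&(P[...,0]>.53)
print("tote end edge", np.percentile(P[k],[.5,99.5],axis=0).round(4))
plan([.658,.200,.118],-0.6)
E
```

```text
t 15.95 p [0.6578 0.2007 0.1704] yaw -0.54 down [-1.e-04  4.e-04 -1.e+00] q [ 17.   24.   26.2  92.2   0.  107.5] F [-0.68 -0.18 -1.5 ] T [-0.012  0.06   0.013] open 0.0209
head top tool x med -14.4 z range [-11.5  10.1] y [-9.4  9.2] 1434
flange tool x med 7.4 z range [-19.4  -5.3] y [-19.3  17.9] 1533
tote rim
[127, 143, 179, 107, 12852] z 0.0967 rect c [624.6 201.6] wh [ 95.2 140.7] ang 89.8
hole c [583.8 194. ] wh [32.1 31.4] ang 88.8
heads in tote
[153, 194, 34, 32, 947] z 0.1233 rect c [590.2 201.8] wh [21.9 22.5] ang 88.6
tote end edge [[0.5558 0.2201 0.0945]
 [0.6942 0.2493 0.1007]]
shift mm [52.9, 0.2, 0.8] rotvec [0.0012, -0.0005, -0.0005] rows>= 1.1
```

View pics/w11.png

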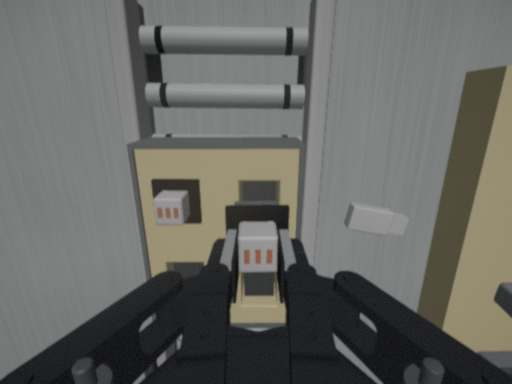

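Request:
apply_moves(
  rows=[
    [[30,0.5,0.4,0,0,0,0.15],[36,0.5,0.4,0,0,0,0.15],[40,0.5,0.4,0,0,0,0.15],[44,0.5,0.4,0,0,0,0.15],[47,0.5,0.4,0,0,0,0.15],[49,0.5,0.4,0,0,0,0.15],[49,0.5,0.4,0,0,0,0.15]],
  ],
)

```text
time: 16.7
ee_pos: [0.6584, 0.2004, 0.122]
tcp_rot: [129.8, 90.0, 39.3]
wrist_force: [0.2, -0.3, -0.6]
opening: 0.0208
```

```bash
python3 - <<'E'
from h import *
pose(); c=shot("wrist","w12"); held(c)
E
```

```text
t 16.7 p [0.6584 0.2004 0.122 ] yaw -0.53 down [ 7.e-04  5.e-04 -1.e+00] q [ 16.9  23.6  20.3  86.7   0.  107.5] F [ 0.22 -0.27 -0.62] T [-0.016 -0.004 -0.024] open 0.0208
head top tool x med -14.8 z range [-11.7  10. ] y [-9.4  9.3] 1450
flange tool x med 7.0 z range [-19.5  -5.4] y [-19.3  18. ] 1533
```

Entered with no force. Press down.

Request:
apply_moves(
  rows=[
    [[4,0,0,0,0,0,0.15],[7,0,0,0,0,0,0.15],[10,0,0,0,0,0,0.15],[13,0,0,0,0,0,0.15],[16,0,0,0,0,0,0.15],[16,0,0,0,0,0,0.15],[16,0,0,0,0,0,0.15]],
  ],
)

```text
time: 17.45
ee_pos: [0.6588, 0.2007, 0.1084]
tcp_rot: [115.8, 89.8, 25.3]
wrist_force: [-5.2, -1.2, 15.0]
opening: 0.0208
```

```bash
python3 - <<'E'
from h import *
pose(); c=shot("wrist","w13"); held(c)
plan([.4245,-.04,.28],26)
E
```

```text
t 17.45 p [0.6588 0.2007 0.1084] yaw -0.53 down [ 0.0033  0.0016 -1.    ] q [ 16.9  23.4  18.6  85.    0.  107.5] F [-5.22 -1.18 15.04] T [-0.15   0.737 -0.01 ] open 0.0208
head top tool x med -14.9 z range [-11.6   9.9] y [-9.3  9.2] 1444
flange tool x med 11.2 z range [-39.5  38.6] y [-29.5  29.3] 3723
shift mm [-172.8, -231.5, 242.5] rotvec [-0.463, -0.0008, -0.0036] rows>= 7.5
```

Request:
apply_moves(
  rows=[
    [[-3,0,0,0,0,0,0.5],[-3,0,0,0,0,0,0.5],[-3,0,0,0,0,0,0.5],[-50,0,0,0,0,0,0.5],[-100,0,0,0,0,0,0.5],[-173,-231.5,242.5,-0.463,-0.001,-0.004,0.5],[-173,-231.5,242.5,-0.463,-0.001,-0.004,0.5],[-173,-231.5,242.5,-0.463,-0.001,-0.004,0.5],[-173,-231.5,242.5,-0.463,-0.001,-0.004,0.5],[-173,-231.5,242.5,-0.463,-0.001,-0.004,0.5],[-173,-231.5,242.5,-0.463,-0.001,-0.004,0.5],[-173,-231.5,242.5,-0.463,-0.001,-0.004,0.5],[-173,-231.5,242.5,-0.463,-0.001,-0.004,0.5]],
  ],
)

```text
time: 18.8
ee_pos: [0.4221, -0.0424, 0.2822]
tcp_rot: [35.9, 89.9, -28.3]
wrist_force: [0.4, 0.7, 0.8]
opening: 0.0429
```

```bash
python3 - <<'E'
from h import *
pose(); c=shot("wrist","w14"); modules(c,270); flanges(c)
plan([.4245,-.0798,.10],26)
E
```

```text
t 18.8 p [ 0.4221 -0.0424  0.2822] yaw 25.81 down [ 0.0023 -0.0012 -1.    ] q [-5.700e+00 -1.070e+01  8.000e-01  1.014e+02 -1.000e-01  5.850e+01] F [0.38 0.75 0.8 ] T [-0.017 -0.07  -0.004] open 0.0429
heads
[241, 172, 15, 25, 372] z 0.0467 rect c [424.3 -79.1] wh [20.7 35.1] ang 25.7
flanges
[236, 164, 25, 34, 835] z 0.0257 rect c [424.  -79.9] wh [36.9 52.5] ang 26.0
heads in tote
[496, 18, 16, 31, 277] z 0.1187 rect c [583.6 196. ] wh [14.7 28.3] ang 43.2
shift mm [181.2, -16.2, 34.8] rotvec [-0.003, 0.0014, -0.0015] rows>= 3.7
```

View pics/w14.png

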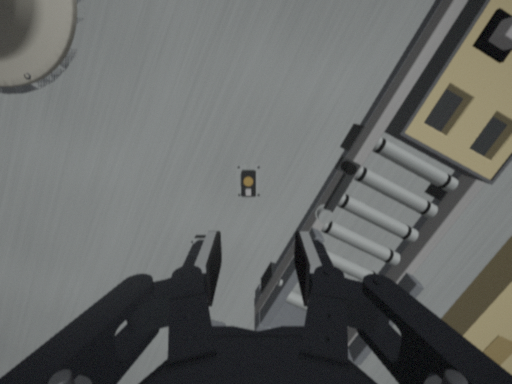

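Request:
apply_moves(
  rows=[
    [[181,-16.2,34.8,0,0,0,0.5],[181,-16.2,34.8,0,0,0,0.5],[181,-16.2,34.8,0,0,0,0.5],[181,-16.2,34.8,0,0,0,0.5],[220,-16.2,34.8,0,0,0,0.5],[252,-16.2,34.8,0,0,0,0.5],[252,-16.2,34.8,0,0,0,0.5],[252,-16.2,34.8,0,0,0,0.15],[252,-16.2,34.8,0,0,0,0.15],[252,-16.2,34.8,0,0,0,0.15],[252,-16.2,34.8,0,0,0,0.15],[252,-16.2,34.8,0,0,0,0.15],[210,-16.2,34.8,0,0,0,0.15],[160,-16.2,34.8,0,0,0,0.15],[120,-16.2,34.8,0,0,0,0.15],[120,-16.2,34.8,0,0,0,0.15]],
  ],
)

```text
time: 20.45
ee_pos: [0.4265, -0.0802, 0.1671]
tcp_rot: [52.4, 89.4, -11.8]
wrist_force: [0.4, -0.4, -0.7]
opening: 0.0205
```

```bash
python3 - <<'E'
from h import *
pose(); c=shot("wrist","w15"); held(c)
plan([.5905,.117,.20],-0.6)
E
```

```text
t 20.45 p [ 0.4265 -0.0802  0.1671] yaw 25.82 down [ 0.0102 -0.0021 -0.9999] q [-10.6 -12.4 -13.5  88.3  -0.   53.5] F [ 0.45 -0.38 -0.75] T [-0.003 -0.022  0.035] open 0.0205
head top tool x med -19.2 z range [-18.4  16.9] y [-9.3  9.2] 2401
flange tool x med 2.9 z range [-26.2  -5.6] y [-18.8  18.6] 1668
shift mm [-35.1, 234.4, -105.4] rotvec [0.4612, 0.003, -0.0063] rows>= 5.2
```

View pics/w15.png

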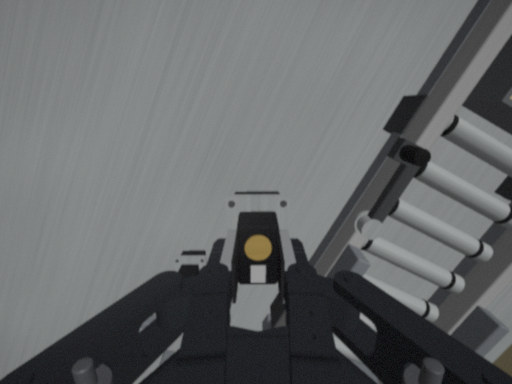

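Request:
apply_moves(
  rows=[
    [[-35,234.4,-105.4,0.461,0.003,-0.006,0.15],[-35,234.4,-105.4,0.461,0.003,-0.006,0.15],[-35,234.4,-105.4,0.461,0.003,-0.006,0.15],[-35,234.4,-105.4,0.461,0.003,-0.006,0.15],[-35,234.4,-105.4,0.461,0.003,-0.006,0.15],[-35,234.4,-105.4,0.461,0.003,-0.006,0.15],[-35,234.4,-105.4,0.461,0.003,-0.006,0.15],[-35,234.4,-105.4,0.461,0.003,-0.006,0.15],[-35,234.4,-105.4,0.461,0.003,-0.006,0.15],[-35,234.4,-105.4,0.461,0.003,-0.006,0.15]],
  ],
)

```text
time: 21.5
ee_pos: [0.59, 0.116, 0.1998]
tcp_rot: [71.6, 90.0, -19.1]
wrist_force: [-0.2, 0.5, -0.1]
opening: 0.0207
```

```bash
python3 - <<'E'
from h import *
pose(); c=shot("wrist","w16"); held(c); tote(c,384); flanges(c)
P=cloud(c); z=P[...,2]; k=(z>.0945)&(z<.103)&(P[...,1]>.0)&(P[...,1]<.27)&(P[...,0]<.72)&(P[...,0]>.53)
print("tote extents", np.percentile(P[k],[.1,.3,.5,99.5,99.7,99.9],axis=0).round(4).tolist())
E
```

```text
t 21.5 p [0.59   0.116  0.1998] yaw -0.66 down [ 1.e-04 -0.e+00 -1.e+00] q [ 11.1  11.6  14.   92.4  -0.  101.8] F [-0.17  0.54 -0.13] T [-0.013 -0.044 -0.019] open 0.0207
head top tool x med -16.0 z range [-18.6  16.8] y [-9.3  9.3] 2316
flange tool x med 6.1 z range [-26.5  -5.9] y [-19.3  18.1] 1769
tote rim
[212, 30, 178, 207, 25451] z 0.0967 rect c [624.4 159.1] wh [180.9 140.6] ang 89.6
hole c [656.9 117.9] wh [47.4 34.4] ang 89.5
hole c [663.3 201.7] wh [25.6 30.4] ang 89.4
hole c [590.1 202.4] wh [25.6 25.7] ang 89.4
heads in tote
[243, 78, 29, 31, 866] z 0.1235 rect c [590.1 201.6] wh [21.8 21.5] ang 89.1
[328, 78, 34, 31, 954] z 0.1233 rect c [657.8 200.9] wh [22.  22.3] ang 89.1
tote extents [[0.5542, 0.0695, 0.0946], [0.5546, 0.0703, 0.0947], [0.5548, 0.0709, 0.0948], [0.6938, 0.2487, 0.1026], [0.6941, 0.2489, 0.1027], [0.6945, 0.2492, 0.1029]]
```

View pics/w16.png

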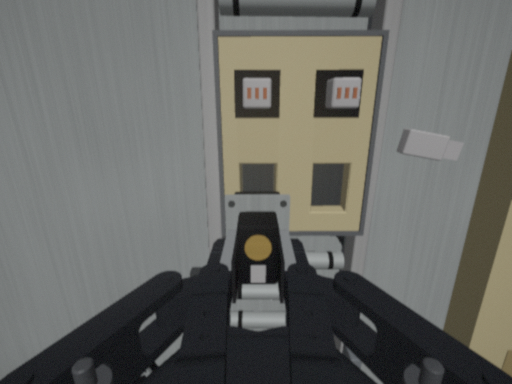

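Request:
apply_moves(
  rows=[
    [[40,0.4,-0.7,0,0,0,0.15],[62,0.4,-0.7,0,0,0,0.15],[68,0.4,-0.7,0,0,0,0.15],[72,0.4,-0.7,0,0,0,0.15],[76,0.4,-0.7,0,0,0,0.15],[79,0.4,-0.7,0,0,0,0.15],[79,0.4,-0.7,0,0,0,0.15]],
  ],
)

```text
time: 22.25
ee_pos: [0.5907, 0.1168, 0.1215]
tcp_rot: [100.2, 89.9, 9.6]
wrist_force: [-0.6, 0.7, -0.9]
opening: 0.0211
```

```bash
python3 - <<'E'
from h import *
pose(); c=shot("wrist","w17"); held(c)
E
```

```text
t 22.25 p [0.5907 0.1168 0.1215] yaw -0.66 down [ 1.2e-03  2.0e-04 -1.0e+00] q [ 11.2  11.3   4.9  83.6  -0.  101.8] F [-0.58  0.68 -0.89] T [-0.005  0.023  0.023] open 0.0211
head top tool x med -16.1 z range [-18.6  16.7] y [-9.3  9.3] 2317
flange tool x med 6.0 z range [-26.5  -6. ] y [-19.2  18.1] 1770
```

Request:
apply_moves(
  rows=[
    [[4,0,0,0,0,0,0.15],[7,0,0,0,0,0,0.15],[10,0,0,0,0,0,0.15],[13,0,0,0,0,0,0.15],[16,0,0,0,0,0,0.15],[17,0,0,0,0,0,0.15],[17,0,0,0,0,0,0.15]],
  ],
)

```text
time: 23.0
ee_pos: [0.5911, 0.117, 0.1073]
tcp_rot: [102.4, 89.8, 11.7]
wrist_force: [-7.1, -0.8, 19.4]
opening: 0.0207
```

```bash
python3 - <<'E'
from h import *
pose(); c=shot("wrist","w18"); held(c)
plan([.408,-.18,.28],26)
E
```

```text
t 23.0 p [0.5911 0.117  0.1073] yaw -0.65 down [ 4.e-03  8.e-04 -1.e+00] q [ 11.2  11.2   3.4  81.9   0.  101.8] F [-7.05 -0.8  19.38] T [-0.209  1.341  0.028] open 0.0207
head top tool x med -16.2 z range [-18.5  16.6] y [-9.2  9.4] 2321
flange tool x med 10.6 z range [-39.8  38.9] y [-29.6  29.5] 5643
shift mm [-173.7, -179.0, 298.9] rotvec [-0.4651, 0.0, -0.0041] rows>= 7.8
```

Request:
apply_moves(
  rows=[
    [[-3,0,0,0,0,0,0.5],[-3,0,0,0,0,0,0.5],[-3,0,0,0,0,0,0.5],[-50,0,0,0,0,0,0.5],[-100,0,0,0,0,0,0.5],[-174,-179,299,-0.465,0,-0.004,0.5],[-174,-179,299,-0.465,0,-0.004,0.5],[-174,-179,299,-0.465,0,-0.004,0.5],[-174,-179,299,-0.465,0,-0.004,0.5],[-174,-179,299,-0.465,0,-0.004,0.5],[-174,-179,299,-0.465,0,-0.004,0.5],[-174,-179,299,-0.465,0,-0.004,0.5],[-174,-179,299,-0.465,0,-0.004,0.5],[-174,-179,299,-0.465,0,-0.004,0.5]],
  ],
)

```text
time: 24.45
ee_pos: [0.4074, -0.1813, 0.2803]
tcp_rot: [50.6, 90.0, -13.6]
wrist_force: [-0.3, -0.3, 0.1]
opening: 0.0426
```

```bash
python3 - <<'E'
from h import *
pose(); c=shot("wrist","w19"); modules(c,270)
plan([.4080,-.2267,.10],26)
E
```

```text
t 24.45 p [ 0.4074 -0.1813  0.2803] yaw 25.8 down [ 4.e-04 -1.e-04 -1.e+00] q [-24.   -7.8   3.1 100.9   0.   40.2] F [-0.32 -0.31  0.15] T [ 0.015 -0.06  -0.001] open 0.0426
heads
[237, 177, 16, 25, 375] z 0.0467 rect c [ 407.  -226.5] wh [22.1 35.5] ang 27.8
flanges
[232, 169, 26, 33, 826] z 0.0269 rect c [ 407.2 -226.3] wh [37.9 51.2] ang 26.4
[185, 229, 22, 22, 126] z 0.0177 rect c [ 369.1 -347.2] wh [47.5 20.8] ang 70.5
shift mm [179.9, -20.3, 41.8] rotvec [-0.0018, -0.0003, -0.0001] rows>= 3.7
```

View pics/w19.png

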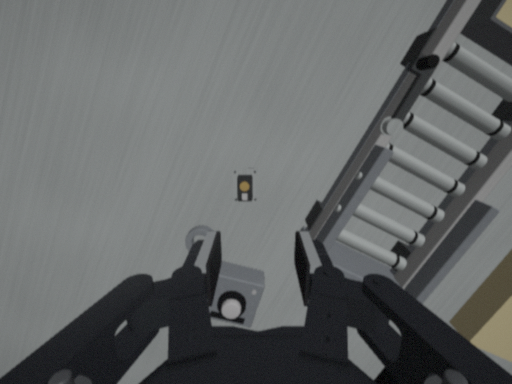

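Request:
apply_moves(
  rows=[
    [[180,-20.8,41.4,-0.02,0,0,0.5],[180,-20.8,41.4,-0.02,0,0,0.5],[180,-20.8,41.4,-0.02,0,0,0.5],[180,-20.8,41.4,-0.02,0,0,0.5],[220,-20.8,41.4,-0.02,0,0,0.5],[250,-20.8,41.4,-0.02,0,0,0.5],[250,-20.8,41.4,-0.02,0,0,0.5],[250,-20.8,41.4,-0.02,0,0,0.15],[250,-20.8,41.4,-0.02,0,0,0.15],[250,-20.8,41.4,-0.02,0,0,0.15],[250,-20.8,41.4,-0.02,0,0,0.15],[250,-20.8,41.4,-0.02,0,0,0.15],[210,-20.8,41.4,-0.02,0,0,0.15],[160,-20.8,41.4,-0.02,0,0,0.15],[100,-20.8,41.4,-0.02,0,0,0.15],[80,-20.8,41.4,-0.02,0,0,0.15],[80,-20.8,41.4,-0.02,0,0,0.15]],
  ],
)

```text
time: 26.2
ee_pos: [0.4088, -0.2275, 0.2048]
tcp_rot: [35.6, 89.6, -27.4]
wrist_force: [-0.2, -0.1, -0.8]
opening: 0.0206
```

```bash
python3 - <<'E'
from h import *
pose(); c=shot("wrist","w20"); held(c)
plan([.6585,.117,.20],-0.6)
E
```

```text
t 26.2 p [ 0.4088 -0.2275  0.2048] yaw 27.03 down [ 0.0062 -0.0032 -1.    ] q [-29.1  -7.1  -4.8  91.9   0.   33.9] F [-0.24 -0.14 -0.79] T [-0.025  0.021  0.01 ] open 0.0206
head top tool x med -18.2 z range [-17.5  17.6] y [-9.3  9.3] 2336
flange tool x med 4.0 z range [-25.4  -5.2] y [-19.1  18.5] 1652
shift mm [2.3, 379.4, -192.8] rotvec [0.4823, 0.0023, -0.003] rows>= 8.5
```

Request:
apply_moves(
  rows=[
    [[2,379.4,-193,0.482,0.002,-0.003,0.15],[2,379.4,-193,0.482,0.002,-0.003,0.15],[2,379.4,-193,0.482,0.002,-0.003,0.15],[2,379.4,-193,0.482,0.002,-0.003,0.15],[2,379.4,-193,0.482,0.002,-0.003,0.15],[2,379.4,-193,0.482,0.002,-0.003,0.15],[2,379.4,-193,0.482,0.002,-0.003,0.15],[2,379.4,-193,0.482,0.002,-0.003,0.15],[2,379.4,-193,0.482,0.002,-0.003,0.15],[2,379.4,-193,0.482,0.002,-0.003,0.15],[2,379.4,-193,0.482,0.002,-0.003,0.15],[2,379.4,-193,0.482,0.002,-0.003,0.15]],
  ],
)

```text
time: 27.45
ee_pos: [0.6578, 0.1165, 0.1995]
tcp_rot: [-62.4, 89.9, -153.0]
wrist_force: [-0.1, 0.1, -1.0]
opening: 0.0213
```

```bash
python3 - <<'E'
from h import *
pose(); c=shot("wrist","w21"); held(c); tote(c,384); flanges(c)
E
```

```text
t 27.45 p [0.6578 0.1165 0.1995] yaw -0.61 down [-1.5e-03 -8.0e-04 -1.0e+00] q [ 10.1  21.6  26.3  94.8  -0.  100.7] F [-0.13  0.13 -0.99] T [ 0.016 -0.024 -0.035] open 0.0213
head top tool x med -14.7 z range [-18.1  17. ] y [-9.3  9.4] 2249
flange tool x med 7.4 z range [-26.1  -6.1] y [-19.2  18.3] 1766
tote rim
[127, 31, 177, 207, 25733] z 0.0969 rect c [623.9 158.7] wh [180.6 140.9] ang 89.6
hole c [585.  110.7] wh [46.3 30.4] ang 89.5
hole c [657.8 201.5] wh [24.8 25.8] ang 89.4
hole c [584.5 202.2] wh [24.9 30.5] ang 89.4
heads in tote
[153, 80, 34, 30, 929] z 0.1234 rect c [590.2 201.4] wh [21.  22.1] ang 89.1
[243, 80, 29, 30, 861] z 0.1235 rect c [657.9 200.8] wh [20.9 21.7] ang 89.4
[165, 176, 31, 43, 1162] z 0.1235 rect c [590.6 117.4] wh [36.3 22.4] ang 89.1
```

View pics/w21.png

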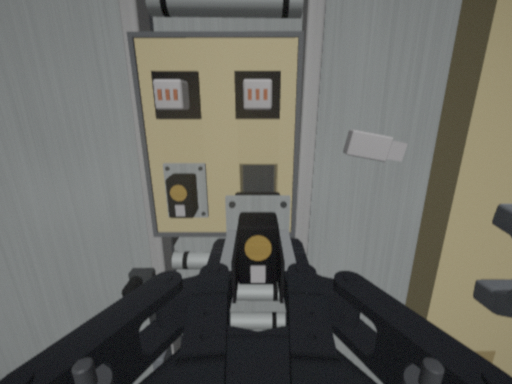

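Request:
apply_moves(
  rows=[
    [[40,0.4,0.2,0,0,0,0.15],[62,0.4,0.2,0,0,0,0.15],[67,0.4,0.2,0,0,0,0.15],[71,0.4,0.2,0,0,0,0.15],[75,0.4,0.2,0,0,0,0.15],[77,0.4,0.2,0,0,0,0.15],[77,0.4,0.2,0,0,0,0.15]],
  ],
)

```text
time: 28.2
ee_pos: [0.6585, 0.1159, 0.1238]
tcp_rot: [44.7, 90.0, -46.0]
wrist_force: [1.0, 0.4, -1.1]
opening: 0.0205
```

```bash
python3 - <<'E'
from h import *
pose(); c=shot("wrist","w22"); held(c)
E
```

```text
t 28.2 p [0.6585 0.1159 0.1238] yaw -0.65 down [ 4.e-04 -4.e-04 -1.e+00] q [ 10.   20.7  16.7  86.   -0.  100.6] F [ 1.04  0.45 -1.14] T [-0.01  -0.014 -0.02 ] open 0.0205
head top tool x med -15.4 z range [-17.8  17.4] y [-9.3  9.3] 2274
flange tool x med 6.7 z range [-25.7  -5.4] y [-19.2  18.3] 1738
```

Request:
apply_moves(
  rows=[
    [[4,0,0,0,0,0,0.15],[8,0,0,0,0,0,0.15],[11,0,0,0,0,0,0.15],[14,0,0,0,0,0,0.15],[17,0,0,0,0,0,0.15],[18.5,0,0,0,0,0,0.15],[18.5,0,0,0,0,0,0.15]],
  ],
)

```text
time: 28.95
ee_pos: [0.6589, 0.116, 0.108]
tcp_rot: [93.3, 89.8, 2.6]
wrist_force: [-5.5, 0.5, 15.6]
opening: 0.0207
```

```bash
python3 - <<'E'
from h import *
pose(); c=shot("wrist","w23"); held(c)
E
```

```text
t 28.95 p [0.6589 0.116  0.108 ] yaw -0.64 down [ 3.3e-03  2.0e-04 -1.0e+00] q [ 10.   20.6  14.9  84.1  -0.  100.6] F [-5.53  0.47 15.64] T [-0.092  0.943 -0.03 ] open 0.0207
head top tool x med -15.5 z range [-17.9  17.1] y [-9.3  9.3] 2262
flange tool x med 11.0 z range [-39.8  38.5] y [-29.5  29.5] 4476
```

```bash
python3 - <<'E'
from h import *
plan([.6255,.23,.30],0)
E
```

```text
shift mm [-192.1, -34.0, -113.6] rotvec [-0.0112, -0.0002, -0.0034] rows>= 4.5
```

Request:
apply_moves(
  rows=[
    [[-3,0,0,0,0,0,0.5],[-3,0,0,0,0,0,0.5],[-3,0,0,0,0,0,0.5],[-50,0,0,0,0,0,0.5],[-100,0,0,0,0,0,0.4],[-150,-20,-50,0,0,0,0.3],[-190,-33,-114,0,0,0,0],[-190,-33,-114,0,0,0,0],[-190,-33,-114,0,0,0,0],[-190,-33,-114,0,0,0,0]],
  ],
)

```text
time: 30.0
ee_pos: [0.6266, 0.2314, 0.2975]
tcp_rot: [90.0, 89.8, -0.5]
wrist_force: [-0.5, -0.4, -1.1]
opening: 0.0
```

```bash
python3 - <<'E'
from h import *
pose(); c=shot("wrist","w24"); tote(c,384); flanges(c)
P=cloud(c);z=P[...,2]
print("post"); comps(P,(z>.1)&(z<.114)&(P[...,1]<.06)&(P[...,1]>-.09)&(P[...,0]>.5)&(P[...,0]<.7),20)
t=cams.camera("top"); save(t,"t2",(130,120,420,290),2.7)
P=cloud(t);z=P[...,2]
print("top: post"); comps(P,(z>.095)&(z<.114)&(P[...,1]<.06)&(P[...,1]>-.09)&(P[...,0]>.48)&(P[...,0]<.7),4)
E
```

```text
t 30.0 p [0.6266 0.2314 0.2975] yaw -0.54 down [ 0.0034 -0.     -1.    ] q [ 2.030e+01  2.560e+01  4.280e+01  1.070e+02 -1.000e-01  1.108e+02] F [-0.51 -0.43 -1.12] T [-0.    -0.052 -0.004] open 0.0
tote rim
[201, 153, 111, 124, 9144] z 0.0969 rect c [624.4 159.3] wh [180.1 140.3] ang 89.5
hole c [660.  194.8] wh [31.3 27. ] ang 87.9
hole c [587.6 195.5] wh [30.8 26.9] ang 89.5
heads in tote
[219, 186, 19, 19, 343] z 0.1233 rect c [590.1 201.8] wh [22.4 22. ] ang 89.8
[274, 186, 19, 19, 338] z 0.1234 rect c [657.9 201.3] wh [22.4 22. ] ang 88.1
[223, 241, 11, 27, 202] z 0.1233 rect c [583.1 118.8] wh [36.5 12.8] ang 77.1
[282, 241, 9, 27, 136] z 0.1233 rect c [667.4 117.6] wh [ 9.6 35.1] ang 11.8
post
top: post
[253, 210, 5, 5, 21] z 0.1077 rect c [519.8  11.4] wh [11.4 10.7] ang 87.2
```

View pics/w24.png

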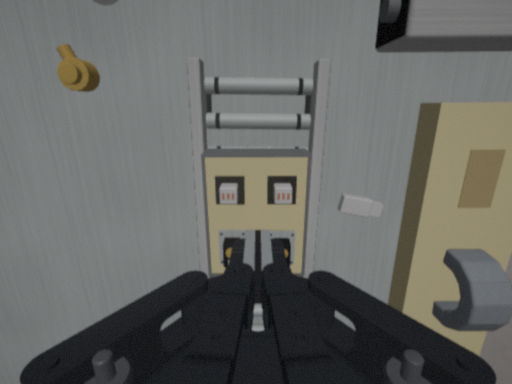

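View pics/t2.png

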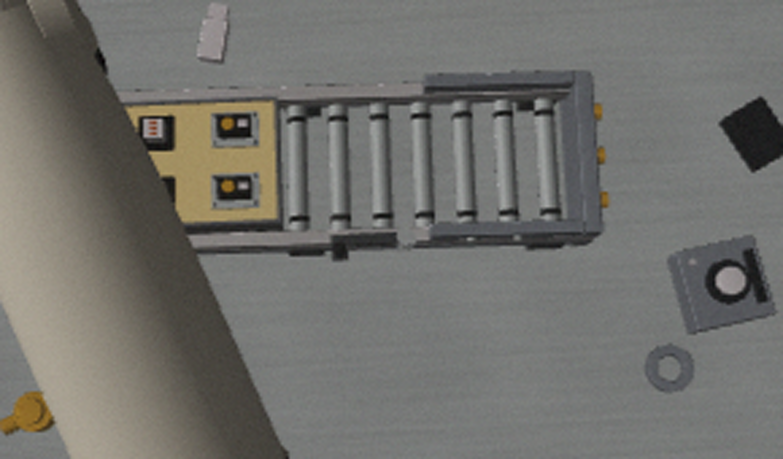

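```bash
python3 - <<'E'
from h import *
plan([.625,.285,.20],-1); plan([.625,.285,.082],-1)
E
```

```text
shift mm [96.3, -2.4, -55.4] rotvec [0.0058, 0.0008, -0.0013] rows>= 2.2
shift mm [214.3, -2.6, -55.5] rotvec [0.0058, 0.0008, -0.0013] rows>= 4.4
```

Request:
apply_moves(
  rows=[
    [[20,-2.4,-55.4,0.006,0.001,-0.001,0],[60,-2.4,-55.4,0.006,0.001,-0.001,0],[96,-2.5,-55.4,0.006,0.001,-0.001,0],[140,-2.5,-55.5,0.006,0.001,-0.001,0],[180,-2.6,-55.5,0.006,0.001,-0.001,0],[214,-2.6,-55.5,0.006,0.001,-0.001,0],[214,-2.6,-55.5,0.006,0.001,-0.001,0],[214,-2.6,-55.5,0.006,0.001,-0.001,0]],
  ],
)

```text
time: 30.9
ee_pos: [0.6248, 0.2837, 0.0821]
tcp_rot: [-61.2, 89.9, -152.3]
wrist_force: [0.0, 0.3, 1.3]
opening: 0.0001
```

```bash
python3 - <<'E'
from h import *
pose(); c=shot("wrist","w25"); tote(c,384)
plan([.6225,.12,.082],-1);plan([.6205,-.045,.082],-1)
E
```

```text
t 30.9 p [0.6248 0.2837 0.0821] yaw -1.09 down [-1.3e-03 -7.0e-04 -1.0e+00] q [ 24.4  23.5  15.8  82.4  -0.  115.5] F [0.03 0.33 1.32] T [ 0.048 -0.004  0.024] open 0.0001
tote rim
[231, 234, 54, 23, 717] z 0.0989 rect c [624.8 292. ] wh [ 5.9 27.1] ang 88.9
shift mm [1.7, -0.0, 164.4] rotvec [-0.0013, -0.0006, -0.0014] rows>= 3.3
shift mm [1.6, 1.1, 329.4] rotvec [-0.0013, -0.0006, -0.0014] rows>= 6.6
```

View pics/w25.png

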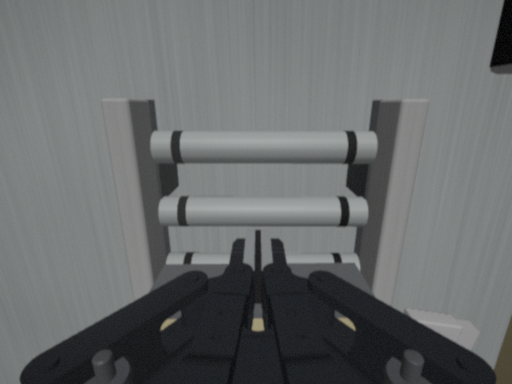

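Request:
apply_moves(
  rows=[
    [[1,0,10,0,0,0,0],[1,0,17,0,0,0,0],[1,0,22,0,0,0,0],[1,0,28,0,0,0,0],[1,0,36,0,0,0,0],[1,0,46,0,0,0,0],[1,0,56,0,0,0,0],[1,0,66,0,0,0,0],[1,0,76,0,0,0,0],[1,0,86,0,0,0,0],[1,0,96,0,0,0,0],[1,0,106,0,0,0,0],[1,0,116,0,0,0,0],[1,0,126,0,0,0,0],[1,0,136,0,0,0,0],[1,0,146,0,0,0,0],[1,0,156,0,0,0,0],[1,0,166,0,0,0,0],[1,0,174,0,0,0,0],[1,0,178,0,0,0,0]],
  ],
)

```text
time: 32.95
ee_pos: [0.6223, 0.1053, 0.0826]
tcp_rot: [96.4, 89.9, 5.3]
wrist_force: [-0.1, 1.3, 1.0]
opening: 0.0001
```

```bash
python3 - <<'E'
from h import *
pose(); c=shot("wrist","w26")
t=shot("top","t3",(130,120,420,290),2.7)
plan([.6200,-.068,.082],-1)
E
```

```text
t 32.95 p [0.6223 0.1053 0.0826] yaw -1.12 down [ 1.4e-03  1.0e-04 -1.0e+00] q [  9.6  15.6   5.8  80.1  -0.  100.7] F [-0.1   1.28  1.  ] T [0.458 0.079 0.037] open 0.0001
shift mm [0.6, 1.1, 173.5] rotvec [-0.0022, -0.0, -0.0014] rows>= 3.5
```

View pics/t3.png

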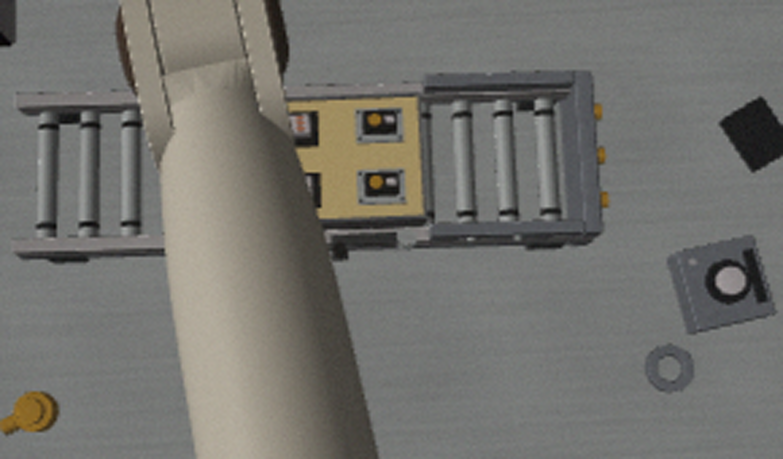

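View pics/w26.png

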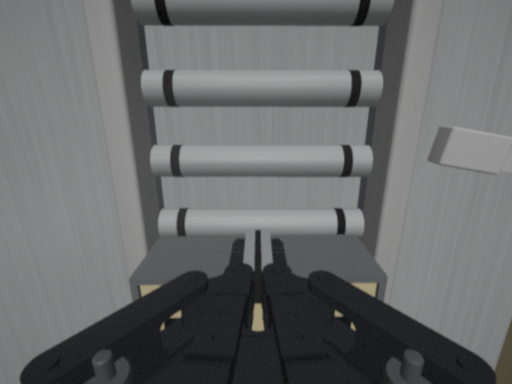

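Request:
apply_moves(
  rows=[
    [[0.5,0.2,6,0,0,0,0],[0.5,0.3,15,0,0,0,0],[0.5,0.4,25,0,0,0,0],[0.5,0.5,35,0,0,0,0],[0.5,0.6,45,0,0,0,0],[0.5,0.7,55,0,0,0,0],[0.5,0.8,65,0,0,0,0],[0.5,0.9,75,0,0,0,0],[0.5,1,85,0,0,0,0],[0.5,1,95,0,0,0,0],[0.5,1,105,0,0,0,0],[0.5,1,115,0,0,0,0],[0.5,1,125,0,0,0,0],[0.5,1,135,0,0,0,0],[0.5,1,143,0,0,0,0],[0.5,1,149,0,0,0,0],[0.5,1,154,0,0,0,0],[0.5,1,158,0,0,0,0],[0.5,1,160,0,0,0,0]],
  ],
)

```text
time: 34.95
ee_pos: [0.6203, -0.0548, 0.0822]
tcp_rot: [85.8, 89.9, -5.3]
wrist_force: [-0.3, 1.2, -0.7]
opening: 0.0003
```

```bash
python3 - <<'E'
from h import *
pose(); t=shot("top","t4",(230,120,420,290),3.5)
E
```

```text
t 34.95 p [ 0.6203 -0.0548  0.0822] yaw -1.13 down [ 1.6e-03 -2.0e-04 -1.0e+00] q [-5.  14.5  4.4 79.8 -0.  86.1] F [-0.31  1.23 -0.74] T [0.279 0.044 0.023] open 0.0003
```

View pics/t4.png

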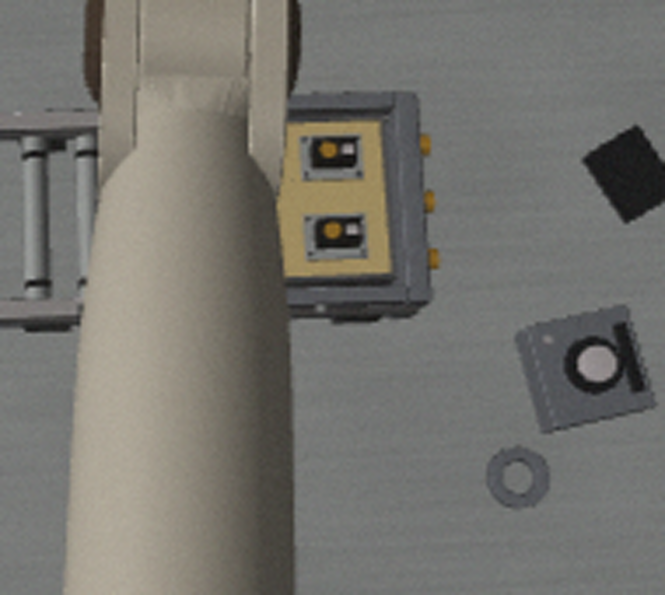

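Nearly home. Push slowly until force rises.

Request:
apply_moves(
  rows=[
    [[0,0,3,0,0,0,0],[0,0,6,0,0,0,0],[0,0,9,0,0,0,0],[0,0,11,0,0,0,0],[0,0,13,0,0,0,0],[0,0,13,0,0,0,0]],
  ],
)

```text
time: 35.6
ee_pos: [0.6215, -0.0642, 0.0824]
tcp_rot: [147.2, 89.5, 56.3]
wrist_force: [7.0, 20.8, -2.3]
opening: 0.0001
```

Request:
apply_moves(
  rows=[
    [[0,0,-10,0,0,0,0],[0,0,-25,0,0,0,0],[-40,0,-35,0,0,0,0],[-90,0,-35,0,0,0,0.2],[-140,0,-35,0,0,0,0.5],[-180,-10,-35,0,0,0,0.5],[-180,-10,-35,0,0,0,0.5],[-180,-10,-35,0,0,0,0.5]],
  ],
)

```text
time: 36.4
ee_pos: [0.6116, -0.0301, 0.2637]
tcp_rot: [133.5, 89.5, 42.5]
wrist_force: [-0.9, -0.2, -0.2]
opening: 0.0429
```

```bash
python3 - <<'E'
from h import *
pose(); c=shot("wrist","w27"); flanges(c)
P=cloud(c);z=P[...,2]
print("post"); comps(P,(z>.1)&(z<.114)&(P[...,1]<.06)&(P[...,1]>-.06)&(P[...,0]>.5)&(P[...,0]<.6),20)
print("arm"); comps(P,(z>.076)&(z<.115)&(P[...,1]<.06)&(P[...,1]>-.08)&(P[...,0]>.5)&(P[...,0]<.56),20)
k=(z>.094)&(z<.104)&(P[...,1]<-.03)&(P[...,1]>-.3)&(P[...,0]<.695)&(P[...,0]>.55); print(comps(P,k,100))
E
```

```text
t 36.4 p [ 0.6116 -0.0301  0.2637] yaw -0.96 down [ 0.0069  0.0063 -1.    ] q [-3.  14.5 24.5 99.7  0.4 88. ] F [-0.95 -0.2  -0.24] T [-0.007  0.005  0.055] open 0.0429
heads in tote
[227, 244, 19, 21, 368] z 0.1232 rect c [ 585.  -122.1] wh [22.2 21.3] ang 89.5
[283, 244, 12, 21, 221] z 0.123 rect c [ 648.2 -123.5] wh [22.4 13.2] ang 88.9
[229, 298, 18, 28, 474] z 0.1233 rect c [ 584.1 -206.4] wh [36.8 21.7] ang 88.4
[282, 299, 18, 27, 472] z 0.1233 rect c [ 652.  -208.2] wh [35.6 21.8] ang 89.8
post
[168, 137, 14, 14, 140] z 0.1073 rect c [521.9   9.1] wh [12.7 13.3] ang 55.2
arm
[168, 133, 37, 75, 1142] z 0.0858 rect c [529.  -27.8] wh [26.  92.1] ang 3.4
[207, 205, 11, 12, 80] z 0.0938 rect c [555.1 -77.1] wh [9.8 5.3] ang 0.8
[207, 210, 116, 121, 8385] z 0.0968 rect c [ 618.3 -165.6] wh [180.9 140. ] ang 88.7
[((618.3089599609375, -165.64730834960938), (180.92056274414062, 140.04791259765625), 88.72151947021484)]
```

View pics/w27.png

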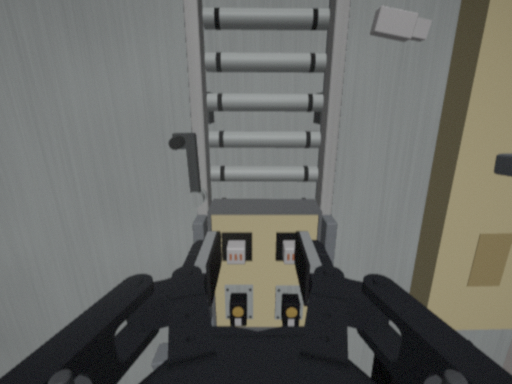

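```bash
python3 - <<'E'
from h import *
c=load("w27")
for p in [(196,200),(200,200),(200,204),(197,204)]: print(p,np.round(world(c,*p,z=.086),4),np.round(world(c,*p),4))
save(c,"w27c",(140,110,240,230),5)
plan([.5219,.0091,.15],14); plan([.5219,.0091,.0955],14)
E
```

```text
(196, 200) [ 0.5352 -0.0639  0.086 ] [ 0.5353 -0.0639  0.0862]
(200, 200) [ 0.5402 -0.064   0.086 ] [ 0.5403 -0.0639  0.0863]
(200, 204) [ 0.5398 -0.0693  0.086 ] [ 0.5398 -0.0693  0.086 ]
(197, 204) [ 0.536  -0.0693  0.086 ] [ 0.5363 -0.0688  0.0872]
shift mm [112.0, -90.5, -36.9] rotvec [-0.2611, -0.006, -0.0052] rows>= 3.0
shift mm [166.5, -90.7, -36.6] rotvec [-0.2611, -0.006, -0.0052] rows>= 3.9
```

View pics/w27c.png

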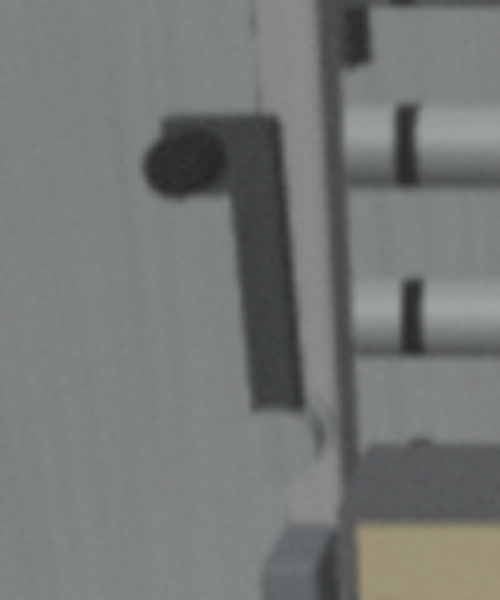

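Request:
apply_moves(
  rows=[
    [[30,-90.5,-36.9,-0.261,-0.006,-0.005,0.5],[60,-90.5,-36.9,-0.261,-0.006,-0.005,0.5],[100,-90.5,-36.9,-0.261,-0.006,-0.005,0.5],[112,-90.5,-36.9,-0.261,-0.006,-0.005,0.5],[112,-90.5,-36.9,-0.261,-0.006,-0.005,0.5],[140,-90.6,-36.7,-0.261,-0.006,-0.005,0.5],[166,-90.7,-36.6,-0.261,-0.006,-0.005,0.5],[166,-90.7,-36.6,-0.261,-0.006,-0.005,0.5],[166,-90.7,-36.6,-0.261,-0.006,-0.005,0.1],[166,-90.7,-36.6,-0.261,-0.006,-0.005,0.1],[166,-90.7,-36.6,-0.261,-0.006,-0.005,0.1],[166,-90.7,-36.6,-0.261,-0.006,-0.005,0.1]],
  ],
  newtons=20,
)

```text
time: 37.65
ee_pos: [0.5229, 0.0091, 0.0978]
tcp_rot: [77.0, 89.8, 1.0]
wrist_force: [-0.2, -0.7, 7.5]
opening: 0.0126
```

```bash
python3 - <<'E'
from h import *
o=pose(); R0=rot(o['tcp_rot'])
pv=np.array([.534,-.0628]); p0=o['ee_pos'][:2]; r=np.linalg.norm(p0-pv); f0=np.degrees(np.arctan2(*(p0-pv)[::-1])); print(r,f0)
for i in range(1,17):
    t=f0-(f0-8.8)*i/16; f=np.radians(t); rr=r+(.073-r)*i/16
    p=np.r_[pv+rr*np.array([np.cos(f),np.sin(f)]),.0965]
    print(np.round(R0.T@(p-o['ee_pos'])*1000,1).tolist(),np.round(p,3),round(t,1))
E
```

```text
t 37.65 p [0.5229 0.0091 0.0978] yaw 13.99 down [ 3.1e-03  1.0e-04 -1.0e+00] q [ 1.   0.6 -9.2 80.   0.  77. ] F [-0.25 -0.66  7.54] T [-0.027  0.086 -0.029] open 0.0126
0.0727543983370767 98.75130434259225
[1.3, 7.1, 1.0] [0.53  0.01  0.096] 93.1
[1.3, 14.0, 2.7] [0.537 0.01  0.096] 87.5
[1.3, 20.7, 5.0] [0.544 0.009 0.096] 81.9
[1.3, 27.2, 8.0] [0.551 0.008 0.096] 76.3
[1.4, 33.4, 11.6] [0.558 0.006 0.096] 70.6
[1.4, 39.2, 15.8] [0.565 0.003 0.096] 65.0
[1.4, 44.5, 20.6] [ 0.571 -0.     0.096] 59.4
[1.4, 49.4, 25.8] [ 0.577 -0.004  0.096] 53.8
[1.4, 53.7, 31.5] [ 0.583 -0.008  0.096] 48.2
[1.4, 57.4, 37.6] [ 0.588 -0.014  0.096] 42.5
[1.5, 60.5, 44.1] [ 0.592 -0.019  0.096] 36.9
[1.5, 63.0, 50.8] [ 0.596 -0.025  0.096] 31.3
[1.5, 64.8, 57.7] [ 0.6   -0.031  0.096] 25.7
[1.5, 65.9, 64.8] [ 0.603 -0.038  0.096] 20.0
[1.5, 66.3, 71.9] [ 0.605 -0.045  0.096] 14.4
[1.5, 66.0, 79.1] [ 0.606 -0.052  0.096] 8.8
```

Request:
apply_moves(
  rows=[
    [[-1,0,0,0,0,0,0.1],[-1,7.1,1,0,0,0,0.1],[-1,14,2.7,0,0,0,0.1],[-1,20.7,5,0,0,0,0.1],[-1,27.2,8,0,0,0,0.1],[-1,33.4,11.6,0,0,0,0.1],[-1,39.2,15.8,0,0,0,0.1],[-1,44.5,20.6,0,0,0,0.1],[-1,49.4,25.8,0,0,0,0.1],[-1,53.7,31.5,0,0,0,0.1],[-1,57.4,37.6,0,0,0,0.1],[-1,60.5,44.1,0,0,0,0.1],[-1,63,50.8,0,0,0,0.1],[-1,64.8,57.7,0,0,0,0.1],[-1,65.9,64.8,0,0,0,0.1],[-1,66.3,71.9,0,0,0,0.1],[-1,66,79,0,0,0,0.1],[-1,66,79,0,0,0,0.1],[-1,66,79,0,0,0,0.1]],
  ],
)

```text
time: 39.55
ee_pos: [0.6067, -0.0522, 0.0992]
tcp_rot: [67.0, 89.7, -9.1]
wrist_force: [2.5, -1.3, -4.4]
opening: 0.012
```

```bash
python3 - <<'E'
from h import *
o=pose(); c=shot("wrist","w28")
E
```

```text
t 39.55 p [ 0.6067 -0.0522  0.0992] yaw 13.97 down [ 4.5e-03 -7.0e-04 -1.0e+00] q [-4.9 12.2  3.6 81.1 -0.  71.1] F [ 2.5  -1.25 -4.36] T [-0.318 -0.386  0.003] open 0.012
```

View pics/w28.png

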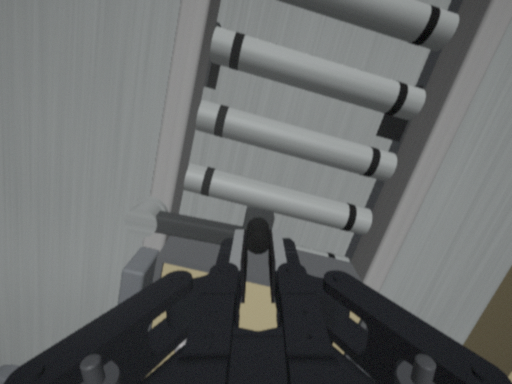

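Gate appears across behind the tote. Release, rise, and measure.

Request:
apply_moves(
  rows=[
    [[0,0,0,0,0,0,0.35],[0,0,0,0,0,0,0.35],[0,0,0,0,0,0,0.35],[-40,0,0,0,0,0,0.35],[-90,0,0,0,0,0,0.35],[-140,0,0,0,0,0,0.35],[-180,0,-40,0,0,0,0.2],[-180,0,-60,0,0,0,0],[-180,0,-60,0,0,0,0],[-180,0,-60,0,0,0,0]],
  ],
)

```text
time: 40.6
ee_pos: [0.5914, 0.0068, 0.2792]
tcp_rot: [67.3, 89.7, -8.7]
wrist_force: [-0.2, -0.7, -0.7]
opening: 0.0001
```

```bash
python3 - <<'E'
from h import *
o=pose(); c=shot("wrist","w29"); flanges(c)
P=cloud(c);z=P[...,2]
print("post"); b=comps(P,(z>.1)&(z<.114)&(P[...,1]<.02)&(P[...,1]>-.066)&(P[...,0]>.56)&(P[...,0]<.65),20)
for x in b:
    r=np.array(x[0])-[534,-62.8]; print(np.hypot(*r),"gate rad ~",np.arctan2(r[1],r[0])+np.radians(1.28)-np.arcsin(12/73))
comps(P,(z>.094)&(z<.104)&(P[...,1]<-.06)&(P[...,1]>-.3)&(P[...,0]<.695)&(P[...,0]>.55),100)
s=cams.camera("side"); save(s,"s3",(200,130,400,330),3); np.savez("pics/s3.npz",**s)
t=cams.camera("top"); np.savez("pics/t5.npz",**t)
P=cloud(t); z=P[...,2]
k=(z>.055)&(z<.075)&(abs(P[...,0]-.47)<.06)&(abs(P[...,1]+.42)<.07); print("button top cam");comps(P,k,10)
P=cloud(s); z=P[...,2]
k=(z>.055)&(z<.075)&(abs(P[...,0]-.47)<.06)&(abs(P[...,1]+.42)<.07); print("button side cam");comps(P,k,10)
E
```

```text
t 40.6 p [0.5914 0.0068 0.2792] yaw 14.05 down [ 4.9e-03 -7.0e-04 -1.0e+00] q [  0.7  12.1  23.4 101.1  -0.   76.6] F [-0.23 -0.75 -0.68] T [ 0.026 -0.041 -0.008] open 0.0001
heads in tote
[218, 258, 12, 18, 117] z 0.1229 rect c [ 578.8 -121.9] wh [21.6  9.8] ang 88.7
[253, 316, 11, 15, 109] z 0.1226 rect c [ 646.8 -203.4] wh [26.  10.9] ang 88.7
post
[252, 210, 11, 12, 103] z 0.1071 rect c [605.3 -48. ] wh [13.  12.7] ang 75.0
72.80764078961334 gate rad ~ 0.061970851667192794
[201, 222, 45, 57, 1268] z 0.097 rect c [ 573.3 -117.5] wh [86.2 47.4] ang 88.8
[270, 236, 44, 42, 775] z 0.0969 rect c [ 659.5 -100.7] wh [49.8 61.3] ang 87.7
button top cam
[392, 216, 16, 16, 164] z 0.0624 rect c [ 470.7 -411.7] wh [42.3 46.3] ang 52.1
button side cam
[272, 287, 18, 14, 184] z 0.062 rect c [ 470.2 -418.2] wh [42.4 45.4] ang 64.5
```

View pics/w29.png

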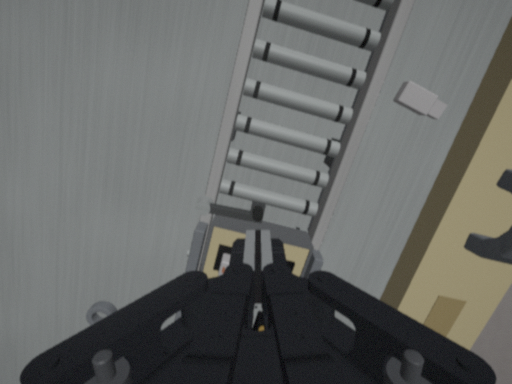

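View pics/s3.png

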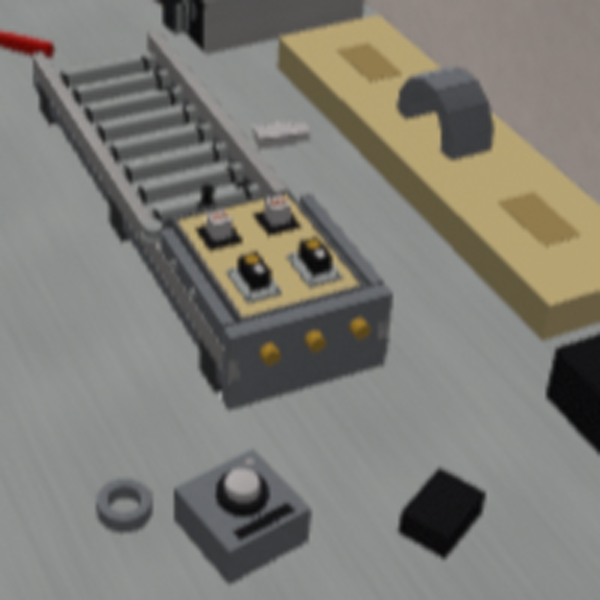

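```bash
python3 - <<'E'
from h import *
plan([.606,-.020,.15],0); plan([.606,-.020,.097],0); plan([.606,-.0355,.097],0)
E
```

```text
shift mm [128.3, 7.7, 28.3] rotvec [0.2434, 0.0011, -0.0029] rows>= 2.6
shift mm [181.3, 7.6, 28.3] rotvec [0.2434, 0.0011, -0.0029] rows>= 3.7
shift mm [181.3, 3.9, 43.3] rotvec [0.2434, 0.0011, -0.0029] rows>= 3.7
```

Request:
apply_moves(
  rows=[
    [[40,7.7,28.3,0.243,0.001,-0.003,0],[90,7.7,28.3,0.243,0.001,-0.003,0],[128,7.7,28.3,0.243,0.001,-0.003,0],[160,7.7,28.3,0.243,0.001,-0.003,0],[181,7.6,28.3,0.243,0.001,-0.003,0],[181,7.6,28.3,0.243,0.001,-0.003,0],[181,6.5,33,0.243,0.001,-0.003,0],[181,5.5,37,0.243,0.001,-0.003,0],[181,4.6,40,0.243,0.001,-0.003,0],[181,4.1,42,0.243,0.001,-0.003,0],[181,3.9,43.3,0.243,0.001,-0.003,0],[181,3.9,43.3,0.243,0.001,-0.003,0],[181,3.9,43.3,0.243,0.001,-0.003,0]],
  ],
)

```text
time: 42.05
ee_pos: [0.6067, -0.0342, 0.0986]
tcp_rot: [138.5, 89.8, 48.6]
wrist_force: [0.9, 8.3, 4.2]
opening: 0.0002
```

```bash
python3 - <<'E'
from h import *
o=pose(); c=shot("wrist","w30")
E
```

```text
t 42.05 p [ 0.6067 -0.0342  0.0986] yaw 0.08 down [ 0.0022  0.0025 -1.    ] q [-3.3 12.2  3.5 81.2  0.1 86.6] F [0.9  8.28 4.17] T [ 1.558 -0.184 -0.021] open 0.0002
```

View pics/w30.png

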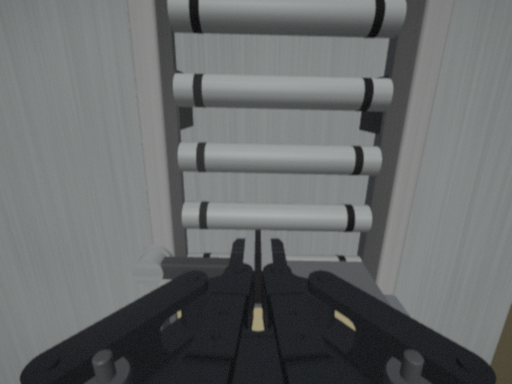

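```bash
python3 - <<'E'
from h import *
plan([.47,-.38,.22],-40)
E
```

```text
shift mm [-122.5, -137.0, 345.3] rotvec [0.6997, -0.0031, -0.0013] rows>= 7.8
```

Request:
apply_moves(
  rows=[
    [[0,0,-15,0,0,0,0],[-50,0,-15,0,0,0,0],[-100,0,-15,0,0,0,0],[-122,-137,345,0.7,-0.003,-0.001,0],[-122,-137,345,0.7,-0.003,-0.001,0],[-122,-137,345,0.7,-0.003,-0.001,0],[-122,-137,345,0.7,-0.003,-0.001,0],[-122,-137,345,0.7,-0.003,-0.001,0],[-122,-137,345,0.7,-0.003,-0.001,0],[-122,-137,345,0.7,-0.003,-0.001,0],[-122,-137,345,0.7,-0.003,-0.001,0],[-122,-137,345,0.7,-0.003,-0.001,0],[-122,-137,345,0.7,-0.003,-0.001,0]],
  ],
)

```text
time: 43.4
ee_pos: [0.4699, -0.3799, 0.2195]
tcp_rot: [175.8, 90.0, 45.7]
wrist_force: [-0.5, -0.6, -0.1]
opening: 0.0002
```

```bash
python3 - <<'E'
from h import *
o=pose(); c=shot("wrist","w31")
P=cloud(c);z=P[...,2]
print("console");comps(P,(z>.035)&(z<.08)&(P[...,1]<-.33)&(P[...,1]>-.5)&(P[...,0]>.4)&(P[...,0]<.54),100)
print("btn");comps(P,(z>.058)&(z<.08)&(P[...,1]<-.33)&(P[...,1]>-.5)&(P[...,0]>.4)&(P[...,0]<.54),30)
w=(c['pixels'].min(-1)>130)&(P[...,1]<-.38)&(P[...,1]>-.46)&(P[...,0]>.43)&(P[...,0]<.51)&(z>.05)
print("white");comps(P,w,30)
t=cams.camera("top"); save(t,"t6",(230,120,420,290),3.5); P=cloud(t);z=P[...,2]
print("post"); b=comps(P,(z>.1)&(z<.114)&(P[...,1]<.02)&(P[...,1]>-.066)&(P[...,0]>.56)&(P[...,0]<.65),4)
comps(P,(z>.091)&(z<.104)&(P[...,1]<-.06)&(P[...,1]>-.3)&(P[...,0]<.695)&(P[...,0]>.55),100)
print("heads");comps(P,(z>.113)&(z<.13)&(P[...,1]<-.06)&(P[...,1]>-.3)&(P[...,0]<.695)&(P[...,0]>.55),10)
E
```

```text
t 43.4 p [ 0.4699 -0.3799  0.2195] yaw -40.11 down [ 1.e-04  1.e-04 -1.e+00] q [-39.   12.4  17.1  94.7   0.   91.2] F [-0.53 -0.56 -0.1 ] T [-0.036 -0.022 -0.009] open 0.0002
console
[227, 141, 101, 97, 5071] z 0.0449 rect c [ 471.3 -415.3] wh [89.9 90. ] ang 10.0
btn
[264, 184, 28, 27, 578] z 0.0663 rect c [ 471.7 -414.9] wh [30.5 30.5] ang 44.9
white
[265, 184, 26, 26, 501] z 0.0664 rect c [ 471.6 -413.6] wh [28.3 28.4] ang 77.6
post
[273, 180, 5, 5, 20] z 0.1065 rect c [604.5 -50.9] wh [12.  11.8] ang 1.6
[282, 149, 71, 52, 2655] z 0.0974 rect c [ 622.7 -174. ] wh [202.3 144.9] ang 89.9
heads
[322, 159, 13, 8, 102] z 0.1234 rect c [ 650.1 -206.3] wh [34.4 22.6] ang 87.4
[295, 160, 8, 9, 64] z 0.1226 rect c [ 651.5 -121.1] wh [20.2 22.5] ang 86.9
[296, 183, 9, 9, 65] z 0.1222 rect c [ 583.3 -120.7] wh [21.6 22.5] ang 1.4
[323, 182, 14, 9, 100] z 0.1234 rect c [ 582.4 -204.6] wh [36.6 22.6] ang 86.8
```

View pics/w31.png

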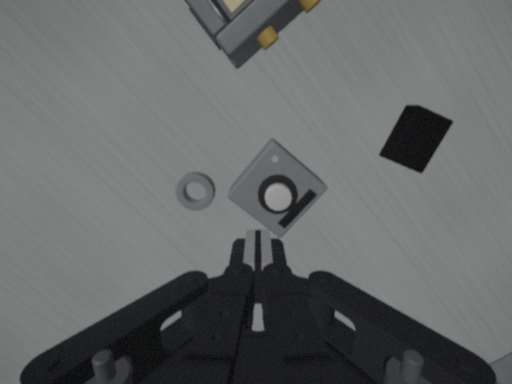

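View pics/t6.png

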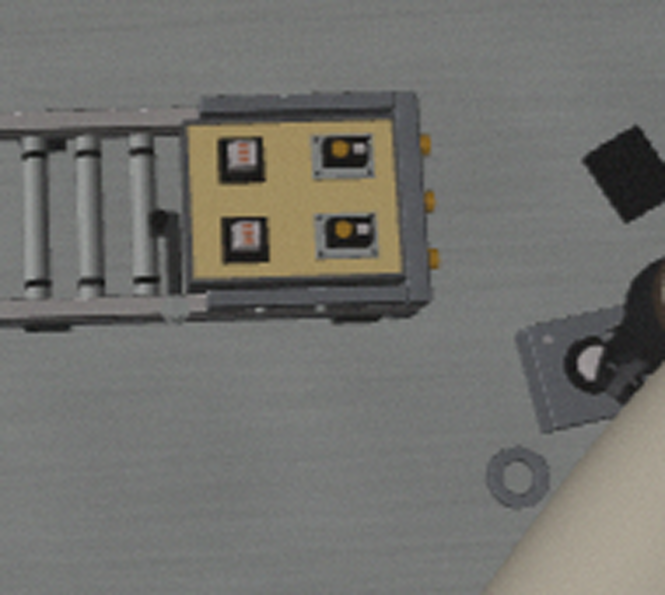

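```bash
python3 - <<'E'
from h import *
plan([.4716,-.4148,.090],-40); plan([.4716,-.4148,.056],-40)
E
```

```text
shift mm [129.6, 24.0, 27.0] rotvec [0.0005, -0.0002, -0.0002] rows>= 2.7
shift mm [163.6, 24.0, 27.0] rotvec [0.0005, -0.0002, -0.0002] rows>= 3.4
```

Request:
apply_moves(
  rows=[
    [[40,24,27,0,0,0,0],[85,24,27,0,0,0,0],[125,24,27,0,0,0,0],[145,24,27,0,0,0,0],[152,24,27,0,0,0,0],[157,24,27,0,0,0,0],[161,24,27,0,0,0,0],[164,24,27,0,0,0,0],[164,24,27,0,0,0,0],[164,24,27,0,0,0,0]],
  ],
)

```text
time: 44.5
ee_pos: [0.4727, -0.4145, 0.0607]
tcp_rot: [105.3, 89.7, -24.6]
wrist_force: [-8.0, 10.6, 24.3]
opening: 0.0004
```

```bash
python3 - <<'E'
from h import *
o=pose()
E
```

```text
t 44.5 p [ 0.4727 -0.4145  0.0607] yaw -39.92 down [ 0.0043 -0.002  -1.    ] q [-41.3  15.5   3.2  77.5   0.1  88.6] F [-8.01 10.59 24.28] T [2.271 1.552 0.042] open 0.0004
```

Request:
apply_moves(
  rows=[
    [[0,0,0,0,0,0,0],[-30,0,0,0,0,0,0],[-80,0,0,0,0,0,0],[-130,0,0,0,0,0,0],[-180,0,-20,0,0,0,0],[-180,-20,-60,0,0,0,0],[-180,-20,-100,0,0,0,0],[-180,-20,-100,0,0,0,0],[-180,-20,-100,0,0,0,0]],
  ],
)

```text
time: 45.4
ee_pos: [0.5216, -0.324, 0.242]
tcp_rot: [100.8, 89.6, -29.0]
wrist_force: [0.6, 0.5, 0.1]
opening: -0.0001
```

```bash
python3 - <<'E'
from h import *
o=pose(); t=shot("top","t7",(230,120,420,290),3.5)
s=shot("side","s7",(200,130,400,330),3)
c=shot("wrist","w32"); P=cloud(c);z=P[...,2]
print("wrist post");b=comps(P,(z>.1)&(z<.114)&(P[...,1]<.02)&(P[...,1]>-.066)&(P[...,0]>.56)&(P[...,0]<.65),10)
print("btn");comps(P,(z>.058)&(z<.08)&(P[...,1]<-.33)&(P[...,1]>-.5)&(P[...,0]>.4)&(P[...,0]<.54),30)
print("tote rim");comps(P,(z>.094)&(z<.0985)&(P[...,1]<-.06)&(P[...,1]>-.26)&(P[...,0]<.695)&(P[...,0]>.54),100)
print("heads");comps(P,(z>.113)&(z<.13)&(P[...,1]<-.06)&(P[...,1]>-.3)&(P[...,0]<.695)&(P[...,0]>.55),10)
E
```

```text
t 45.4 p [ 0.5216 -0.324   0.242 ] yaw -39.81 down [ 0.0061 -0.0034 -1.    ] q [-31.9  14.   21.5  97.1   0.   98. ] F [0.56 0.51 0.09] T [-0.017 -0.003  0.034] open -0.0001
wrist post
btn
[270, 234, 13, 8, 51] z 0.0638 rect c [ 484.1 -409.4] wh [ 4.2 17.8] ang 29.7
tote rim
[147, 0, 197, 107, 7295] z 0.0965 rect c [ 591.3 -224.9] wh [ 92.4 177.1] ang 50.2
[227, 0, 130, 120, 737] z 0.0969 rect c [ 617.4 -256.5] wh [154.5  10.9] ang 1.6
heads
[281, 0, 25, 14, 189] z 0.1221 rect c [ 645.  -224.4] wh [ 9.3 20.2] ang 48.8
[203, 12, 44, 54, 1238] z 0.1237 rect c [ 583.7 -206.9] wh [36.3 22. ] ang 88.9
```

View pics/t7.png

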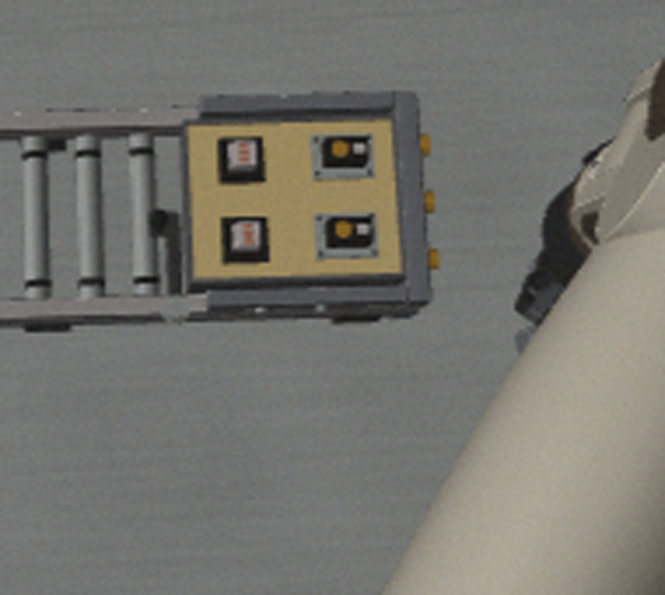

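View pics/w32.png

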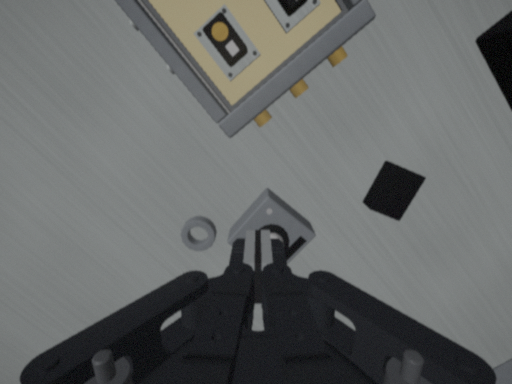

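```bash
python3 - <<'E'
from h import *
plan([.56,-.10,.32],0)
E
```

```text
shift mm [-79.2, -114.1, -198.2] rotvec [-0.6976, 0.0008, -0.0054] rows>= 4.8
```

Request:
apply_moves(
  rows=[
    [[-78,-116,-195,-0.69,0,0,0],[-78,-116,-195,-0.69,0,0,0],[-78,-116,-195,-0.69,0,0,0],[-78,-116,-195,-0.69,0,0,0],[-78,-116,-195,-0.69,0,0,0],[-78,-116,-195,-0.69,0,0,0],[-78,-116,-195,-0.69,0,0,0],[-78,-116,-195,-0.69,0,0,0]],
  ],
)

```text
time: 46.35
ee_pos: [0.5562, -0.1025, 0.3182]
tcp_rot: [56.4, 89.7, -34.2]
wrist_force: [0.6, 0.2, 0.9]
opening: 0.0005
```

```bash
python3 - <<'E'
from h import *
o=pose(); c=shot("wrist","w33"); P=cloud(c);z=P[...,2]
print("wrist post");b=comps(P,(z>.1)&(z<.114)&(P[...,1]<.02)&(P[...,1]>-.066)&(P[...,0]>.56)&(P[...,0]<.65),10)
print("arm");comps(P,(z>.08)&(z<.092)&(P[...,1]<.0)&(P[...,1]>-.085)&(P[...,0]>.52)&(P[...,0]<.65),30)
print("tote rim");comps(P,(z>.094)&(z<.0985)&(P[...,1]<-.06)&(P[...,1]>-.26)&(P[...,0]<.695)&(P[...,0]>.54),100)
print("heads");comps(P,(z>.113)&(z<.13)&(P[...,1]<-.06)&(P[...,1]>-.3)&(P[...,0]<.695)&(P[...,0]>.55),10)
E
```

```text
t 46.35 p [ 0.5562 -0.1025  0.3182] yaw -0.57 down [ 0.0039 -0.0027 -1.    ] q [-1.040e+01  1.010e+01  2.560e+01  1.053e+02 -1.000e-01  8.020e+01] F [0.62 0.16 0.9 ] T [-0.058  0.004  0.016] open 0.0005
wrist post
[290, 121, 12, 11, 99] z 0.1072 rect c [605.9 -52.3] wh [12.5 13.6] ang 89.0
arm
[233, 119, 68, 23, 707] z 0.0856 rect c [569.5 -58.8] wh [91.7 26.1] ang 2.2
[253, 142, 45, 2, 54] z 0.0838 rect c [581.4 -75.3] wh [ 0.4 61. ] ang 89.0
[299, 142, 27, 2, 32] z 0.0895 rect c [630.9 -76.3] wh [ 0.5 35.5] ang 89.1
tote rim
[254, 146, 103, 119, 6733] z 0.0965 rect c [ 619.  -169.6] wh [181.2 136.4] ang 89.0
heads
[271, 173, 17, 18, 288] z 0.1234 rect c [ 584.5 -121.9] wh [21.1 21.1] ang 89.5
[321, 174, 20, 18, 323] z 0.1232 rect c [ 652.2 -123.7] wh [22.  21.8] ang 0.8
[270, 227, 17, 25, 231] z 0.1233 rect c [ 584.1 -205. ] wh [33.3 22. ] ang 88.5
[317, 228, 19, 26, 440] z 0.1234 rect c [ 651.9 -208.6] wh [35.8 22.5] ang 88.8
```

View pics/w33.png

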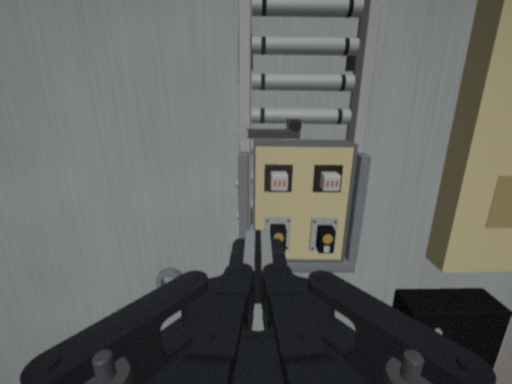

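Post at (606,-52.3), exactly the shut position; the tote is home and all four heads sit at flush height.

```bash
python3 - <<'E'
from workcell import bot
print(bot.job_done())
E
```

```text
the job is handed in; nothing more can be done
None
```

I've handed the job in, and every step looked complete in my last checks. It took about 46 s of the 200 s. The hand-in gives no verdict, so these are my own measurements.

**Loading:** The gate stood nearly shut at the start, so I opened it first. All four modules were present. I set both relays and both coils in their matching pockets and pressed each down with 14 to 19 N while the tote was still outside the bay. Their head tops measured 123.2 to 123.4 mm, against 124 mm for flush; the camera reads about 0.5 mm low.

**Tote and gate:** I pushed the tote to the end stop until the force rose to about 21 N. Its centre then stood at about y = -0.166, the computed home position. After I first swung the gate shut, it measured about 0.06 rad. I pushed the post on until it met firm resistance (8 N). It then stood within 1 mm of the calculated shut position.

**Start button:** I pressed it until it bottomed out at 24 N, about 6 mm of travel, with the tote home and the gate shut.

**Disagreements:**
- The object-finding networks differed by up to about 2.5 cm between cameras, so I used depth measurements from the cameras instead.
- Pocket-edge readings varied by 1 to 2 mm between views.
- In the last picture the fingers hid part of the tote, and that view put its centre at y = -0.170. Its end nearest the gate still lined up with home.

I kept clear of the bystanders and none looked moved in the pictures, though I did not re-measure each one.

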